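# Move the blue ink from the chest to the field kit

### The job

Pack the blue ink into the field kit: raise the wooden chest's divider flap until it stands open by itself, draw the blue dropper bottle out of its tight pocket (only its black cap can be gripped there) and stand it upright on the bare table, letting go of it. Then pick it up afresh and lay it on its side in the kit tray's empty saddle, lengthwise like its two neighbours, cap towards either end. Leave the flap open, never let the bottle fall, and leave the other ink bottles where they are.

Things in the scene. Friction and masses are not known exactly. Their poses are not given: they have to be found in the camera images.
- flap (a joint): angle of the chest's wooden divider flap, rad: 0 closed (level), grows as its front edge rises, stop at 1.9. Stiff hinges: the flap stays where it is left; lifting it at the handle takes 2 to 3 N
- flap_handle (a point): centre of the round brass bar of the flap's handle: 8 mm thick, straight for 58 mm along its own y, 32 mm clear of the flap's upper face (its z = the flap's normal, up when closed). Turns with the flap; closed, it lies 107 mm in front of the hinge line and 36 mm above it
- flap_hinge (a point): midpoint of the flap's hinge line, 96 mm above the table, fixed to the chest; the hinge runs along its y, the flap's free edge is on its -x side (towards the robot), 137 mm away when closed
- ink_blue_center (a point): centre (40 mm above the foot) of the blue ink dropper bottle, z towards its cap. 50 g, 80 mm tall: blue body 25 mm across up to 43 mm above the foot, white label; a shoulder narrowing to 16 mm at 52 mm; black cap: collar 18 mm across from 55 to 64 mm, then tapering to a nozzle. It starts in one of the chest's pockets, foot 8 mm above the table
- ink_plum_center (a point): the same point of the plum ink bottle that stays in the chest
- ink_dropper_center (a point): the same point of the black ink bottle that stays in the chest
- cradle (a point): axis of a bottle lying in the kit tray's empty saddle, midway between the saddle's two notched pale wooden ribs (at x = -16 and 16 mm, each 9 mm thick, 22 mm wide in y), 40 mm above the table; x along the lying bottle. The bottle lies well with the middle of its body (25 mm from its foot) here, cap towards either end. The next saddle, with a bottle in it, is at y = -58 mm
- kit_ink_plum: plum ink bottle (same shape) lying loose in the kit tray's middle saddle; origin at the centre of its foot
- chest: fixed wooden chest, 170 (x) by 220 (y) by 92 mm high, walls 8 mm; origin under its middle, -x is its front. Under the flap three pockets 41 mm deep, 28 mm wide, at x = -22 mm, y = -52, 0, 52 mm, in a block whose top is 49 mm above the table; only the bottles' shoulders and caps (top 88 mm above the table) stand clear of it
- kit_tray: fixed wooden kit tray lined with grey felt, 125 (x) by 190 (y) mm, rim 16 mm and floor 6 mm above the table; origin under its middle. Three saddles along x, at y = 58 (empty), 0 and -58 mm (ink bottles lying)

How it is judged (in metres and radians):
On the way, in this order (a step that is already met when the one before it is completed fails the run):
1. the divider flap stands open (value of joint flap above 1.3 rad), for 0.2 s.
2. the blue bottle stands upright on the bare table, let go (height (world z) of ink_blue_center between 0.036 and 0.0435 m and angle between ink_blue_center's own z axis and vertical below 0.15 rad and contact force between the fingers and ink_blue below 0.05 N), for 0.2 s.
At the end, for the whole second after the job is handed in: The blue bottle lies at rest on its side in the empty saddle: its axis within 0.2 rad of the saddle's, its centre within 5 mm of the saddle's axis sideways and in height and within 32 mm of the saddle's middle; the flap still stands open (over 1.3 rad) (angle between the z axis of ink_blue_center and the x axis of cradle, either way round below 0.2 rad and y of ink_blue_center in the frame of cradle between -0.005 and 0.005 m and z of ink_blue_center in the frame of cradle between -0.005 and 0.005 m and horizontal distance between ink_blue_center and cradle below 0.032 m and linear speed of ink_blue below 0.02 m/s and value of joint flap above 1.3 rad); the robot touches nothing.
It fails at once if the blue bottle falls (moves faster than 0.5 m/s while the fingers do not hold it) (linear speed of ink_blue above 0.5 m/s and contact force between the fingers and ink_blue below 0.01 N).
It fails at once if another ink bottle is displaced by more than 15 mm (distance of any of ink_plum_center, ink_dropper_center, kit_ink_plum from where it was at the start of the episode above 0.015 m).
It also fails if it takes over 69 s, if anything falls off the work surface, if the arm or the gripper's body presses on something with over 40 N, if the wrist force passes 120 N, or if a joint passes its speed limit or range.

### The arm

A 6-joint arm with a two-finger parallel gripper is mounted at the origin on the work surface; the furniture and walls round the work are solid. World frame = base frame: x ahead of the robot, y to its left, z up, the work surface at z = 0. Lengths are in mm, angles in degrees, forces in N, time in s.
With the tool pointing down it reaches from about 350 to 775 mm from the base axis. Payload 5.5 kg.
Tool frame: the origin (TCP) lies at the very end of the fingers, on their centre line; the grasp point (between the pads) lies 19 mm behind it (bot.grip_point_offset is the distance from the TCP to the grasp point, in mm); z points along the fingers, y is the line along which they close (so a half turn about z gives the same grasp; the last joint's range is limited). The gripper opens to 85 mm and grips with 20 to 120 N. Pads are 22 mm wide; open, the fingers measure 114 mm over their backs; the gripper's body (76 mm by 85 mm) begins 54 mm behind the grasp point. The pads swing forward as they close: fully open they stand 13 mm farther back than shut.
Start: joints at [-71.998, 17.945, 2.641, 74.691, 0, 82.002], TCP at [252.073, -516.847, 231.323] pointing down, gripper open.
Joint ranges: [-158.12, 158.12], [-49.38, 96.58], [-58.88, 72.47], [-126.05, 133.96], [-84.25, 85.87], [-180, 180]. Speed limits (degrees/s): [147.25, 147.25, 180, 180, 180, 180].

### API

Orientations are given as a 3x3 rotation matrix whose columns are the frame's x, y, z axes.
In Python, from cell import read_state, eyes, workorder, bot gives the robot as it stands.
- The arm moves only by the tool servo_tool, never from a script. Its argument "plan" is a list of rows, each a list of 7 numbers: the shift along the tool's x, y, z in units of 60 mm (1.0 is 60 mm), then the turn, a rotation vector about the tool's x, y, z in degrees, then the gripper's target within -1 to 1 (fully open at 1, half-way at 0, shut at -1). A call has 1 to 8 rows; each row is the pose to reach, as a shift and turn from the pose commanded when the call began, along the tool's axes at that moment; what a row does not reach only later rows make up. A row lasts 1/8 s, in which the tool goes at most 62.5 mm and 10.7 degrees, less where a joint would pass 70% of its speed; a pose out of reach is approached as far as the arm can. A call with a gripper value outside its range is refused whole. The fingers move at their own pace and stop on an object; the grip force is fixed at half the most. Time passes only in rows, so rows that repeat a pose let the fingers close. It gives the time, the measured TCP pose, the force, the opening and the grip force at its end, in the units of the state.
- read_state(): the state, without advancing time (a new reading comes with each control period).
- eyes.get_image(name): name is "scene" or "top"; returns a dict with "color" (420x560x3 uint8, red, green, blue), "intrinsics" (3x3 intrinsics, pixels), "camera_from_world" (4x4, takes a point from world to camera coordinates). Camera axes: x right, y up, looking along -z (the intrinsics and any distortion apply to the point x, -y, -z); pixel columns grow to the right and rows downward; lengths in mm; the calibration is good to about 2 mm. A picture is of the moment at which its call begins. There is no depth.
- workorder.hand_in(): hands the job in; it is judged then, once.
The state is a dict: "clock": time; "q": joint angles; "joint_vel": joint speeds; "joint_efforts": joint torques, N m; "position": TCP position; "orientation": TCP orientation; "force": force on the tool from outside, world axes, zero at the start; "ft_torque": the same for the moment, N m; "opening": opening from 0.0 (shut) to 1.0 (fully open); "grasp_force": force on a finger pad.
Only numpy, scipy, OpenCV 4.12 (cv2) and the standard library are available. Lean on these libraries where they do the work, as an engineer would, in place of code of your own. Each camera call takes 0.05 s, during which the arm holds its last target. There are 200 camera calls.

## Working session

There is one attempt and no reset: what is moved stays moved. The work goes in short steps, Python scripts to look and compute and a tool call to move; the robot and the scene stay as the last step left them, time stands still between calls to the robot, and variables do not carry over. Pictures are saved under pics/ and viewed, at most 10 in all, crops included, and the job is handed in when it is done.

Besides the shell and the picture viewer there is one more tool, called after "Emit:" as name(argument=value, ...), one argument or row to a line, values as JSON. servo_tool: Moves the arm, as the interface text tells. Its arguments: {"type":"object","properties":{"plan":{"type":"array"}},"required":["plan"]}

```bash
mkdir -p pics; ls
python3 - <<'E'
from cell import read_state, eyes, workorder, bot
import cv2,numpy as np
for n in ("scene","top"):
    d=eyes.get_image(n); cv2.imwrite(f"pics/{n}0.png",cv2.resize(d["color"][...,::-1],(784,588),interpolation=cv2.INTER_CUBIC))
    cv2.imwrite(f"raw_{n}.png",d["color"][...,::-1])
    np.savez(f"cal_{n}.npz",K=d["intrinsics"],T=d["camera_from_world"])
    print(n,d["intrinsics"],np.linalg.inv(d["camera_from_world"]))
s=read_state();print(s);print(bot.grip_point_offset)
E
```

```text
pics
scene [[447.40112306   0.         277.33813081]
 [  0.         447.40112306 206.85434628]
 [  0.           0.           1.        ]] [[-7.23321676e-01  3.27546888e-01 -6.07880572e-01 -9.32556423e+01]
 [-6.90030018e-01 -3.10011532e-01  6.54027082e-01  6.85948965e+02]
 [ 2.57745480e-02  8.92527807e-01  4.50255246e-01  5.60890784e+02]
 [ 0.00000000e+00  0.00000000e+00  0.00000000e+00  1.00000000e+00]]
top [[505.91992314   0.         275.12525186]
 [  0.         505.91992314 203.1918835 ]
 [  0.           0.           1.        ]] [[-4.72996848e-03  9.92137255e-01 -1.25065158e-01  4.18087065e+02]
 [-9.99879733e-01 -6.53954987e-03 -1.40625212e-02  1.06924886e+01]
 [-1.47698211e-02  1.24983602e-01  9.92048866e-01  1.08435740e+03]
 [ 0.00000000e+00  0.00000000e+00  0.00000000e+00  1.00000000e+00]]
{'clock': 0.1, 'q': array([-7.20005560e+01,  1.79885891e+01,  2.58156854e+00,  7.46927370e+01,
        2.45353170e-04,  8.20003511e+01]), 'joint_vel': array([ 0.0577915 , -0.1151826 ,  0.15310961, -0.09587075,  0.03492469,
        0.04295797]), 'joint_efforts': array([ 3.08423259e-03, -4.81727028e+01,  2.99241507e+01,  1.28586733e-02,
       -8.47670435e-05, -1.83579232e-06]), 'position': array([ 251.88519892, -516.35119589,  230.46366201]), 'orientation': array([[ 8.98801053e-01,  4.38356455e-01, -5.33939935e-04],
       [ 4.38356711e-01, -8.98799559e-01,  1.65721038e-03],
       [ 2.46543887e-04, -1.72355859e-03, -9.99998484e-01]]), 'force': array([-0.03936898, -0.02028772, -0.02780419]), 'ft_torque': array([ 0.02899721,  0.05359839, -0.0199216 ]), 'grasp_force': 0.0, 'opening': 0.999092879602816}
18.700000000000003
```

View pics/scene0.png

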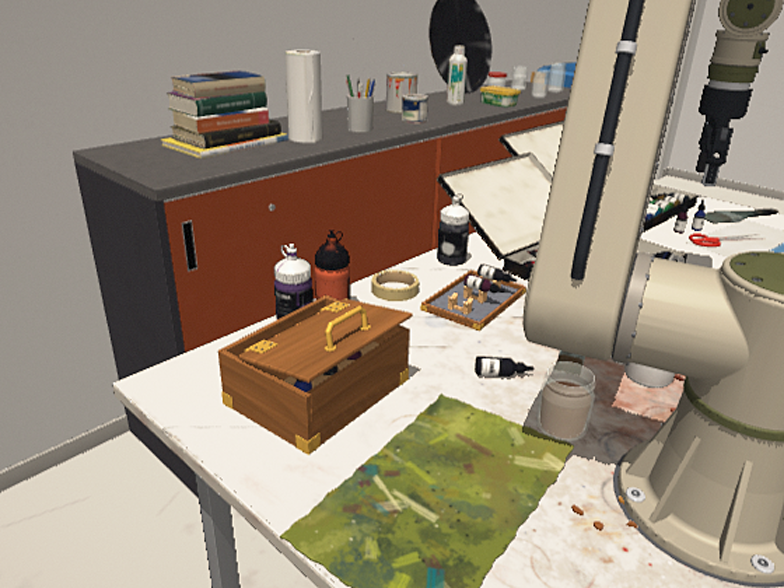

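View pics/top0.png

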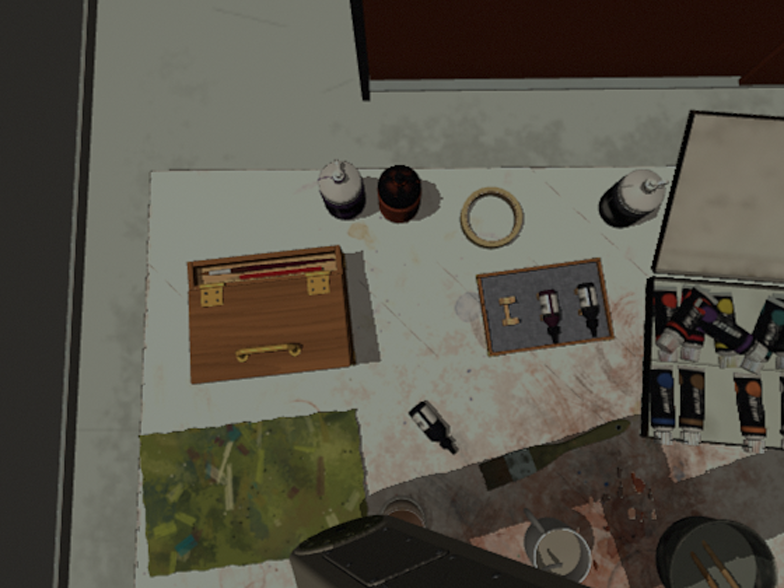

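The scene view shows the chest at lower left (handle around (348,320)) with the flap slightly ajar at the front; the top view shows the chest corners at about (188,262)-(352,365), handle bar around (268,352), and the tray at (478,258)-(613,355) with the empty saddle at (509,311). I'll enlarge both.

Run:
```python
import cv2,numpy as np
t=cv2.imread("raw_top.png");s=cv2.imread("raw_scene.png")
a=cv2.resize(t[165:285,120:280],(800,600),interpolation=cv2.INTER_CUBIC)
b=cv2.resize(t[175:265,330:450],(800,600),interpolation=cv2.INTER_CUBIC)
c=cv2.resize(s[205:325,150:310],(800,600),interpolation=cv2.INTER_CUBIC)
for n,i in zip("abc",(a,b,c)):cv2.imwrite(f"pics/crop_{n}.png",cv2.convertScaleAbs(i,alpha=1.3 if n!="c" else 1))
```

```text
(no output)
```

View pics/crop_a.png

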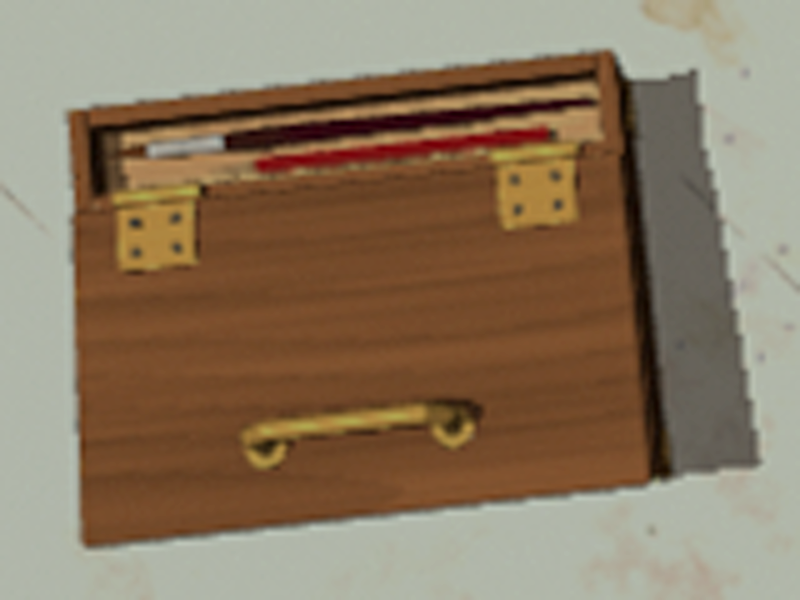

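View pics/crop_b.png

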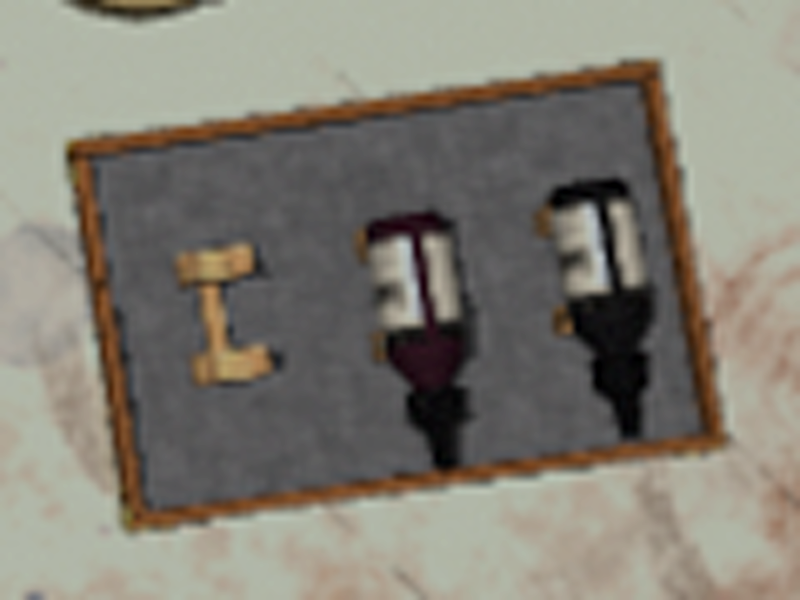

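View pics/crop_c.png

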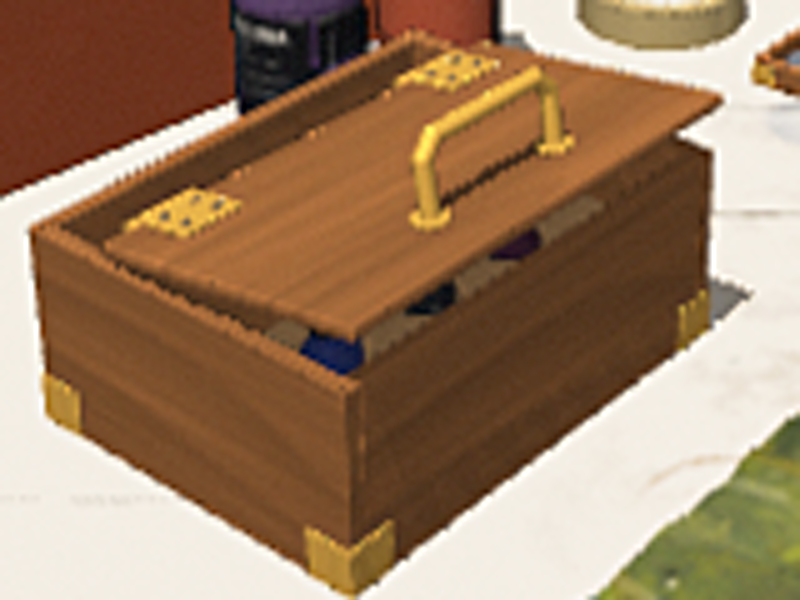

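Readings: crop a has chest back corners (70,112), (612,52), flap front corners (85,545), (650,483), bar (245,437)-(478,408). Crop c shows the chest corners, flap ajar with blue in the pocket nearest the camera (+y), bar ends (427,135), (540,72). Crop b shows the tray corners and the saddle ribs at (217,265), (233,365).

```bash
cat > h.py <<'E'
import numpy as np
from scipy.optimize import least_squares
C={n:np.load(f"cal_{n}.npz") for n in("top","scene")}
def proj(n,P):
    P=np.atleast_2d(P);K=C[n]["K"];T=C[n]["T"]
    c=(T@np.c_[P,np.ones(len(P))].T)[:3].T*[1,-1,-1]
    u=(K@c.T).T
    return u[:,:2]/u[:,2:]
def R(a):
    return np.array([[np.cos(a),-np.sin(a),0],[np.sin(a),np.cos(a),0],[0,0,1]])
def w(p,L): return np.atleast_2d(L)@R(p[2]).T+[p[0],p[1],0]
def crop(o,s,px): return (np.array(px,float)+.5)/s-.5+o
E
python3 - <<'E'
from h import *
# chest
ct=crop((120,165),5,[(70,112),(612,52)]); Lt=[(85,110,92),(85,-110,92)]
cs=crop((150,205),5,[(45,420),(350,597),(710,325),(32,232),(350,385),(712,150),(415,35)])
Ls=[(85,110,0),(-85,110,0),(-85,-110,0),(85,110,92),(-85,110,92),(-85,-110,92),(85,-110,92)]
f=lambda p:np.r_[(proj("top",w(p,Lt))-ct).ravel(),(proj("scene",w(p,Ls))-cs).ravel()]
r=least_squares(f,[550,180,0.1],loss="soft_l1",x_scale=[10,10,.1]);p=r.x
print("chest",p,np.degrees(p[2]),f(p).round(1))
# flap: angle and hinge x in chest frame
bt=crop((120,165),5,[(85,545),(650,483),(245,437),(478,408)])
bs=crop((150,205),5,[(355,335),(722,98),(427,135),(540,72)])
def fl(q):
    a,hx=q; d=lambda x,z:(hx-x*np.cos(a)-z*np.sin(a),96+x*np.sin(a)+z*np.cos(a))
    e=d(137,-4);E=d(137,0);b=d(107,36)
    return E,e,b
def g(q):
    hw=q[2];E,e,b=fl(q[:2])
    P=lambda c,y:(c[0],y,c[1])
    Lt=[P(E,hw),P(E,-hw),P(b,29),P(b,-29)];Ls=[P(e,hw),P(E,-hw),P(b,29),P(b,-29)]
    return np.r_[(proj("top",w(p,Lt))-bt).ravel(),(proj("scene",w(p,Ls))-bs).ravel()]
r=least_squares(g,[.15,52,105],loss="soft_l1",x_scale=[.1,10,10]);print("flap",r.x,g(r.x).round(1))
b=fl(r.x[:2])[2];print("handle",w(p,[(b[0],0,b[1])]),"hinge",w(p,[(r.x[1],0,96)]))
for y in(52,0,-52):print("pocket",w(p,[(-22,y,48)]))
# tray
tt=crop((330,175),6.6667,[(70,145),(658,62),(727,440),(130,527)])
L=[(62.5,95,16),(62.5,-95,16),(-62.5,-95,16),(-62.5,95,16)]
f=lambda q:(proj("top",w(q,L))-tt).ravel()
r=least_squares(f,[550,-100,0.1],x_scale=[10,10,.1]);print("tray",r.x,np.degrees(r.x[2]),f(r.x).round(1))
print("cradle",w(r.x,[(0,58,40)]))
# ribs check
print("ribs exp",(proj("top",w(r.x,[(16,58,30),(-16,58,30)]))-(330,175))*6.6667)
E
```

```text
chest [5.04110404e+02 1.90037310e+02 1.08989747e-01] 6.244652498047702 [-0.9  0.5  0.3 -0.2  1.  -0.7  0.9  0.1 -0.5  0.8 -0.9 -1.7 -0.8  1.3
  0.9 -0.8 -0.2 -1.9]
flap [  0.14663883  53.58666869 107.7349229 ] [  0.4  -2.2  -0.3  -2.7   4.8   1.5 -10.7   3.7  -2.8   0.4  -2.5  -0.6
   2.9   0.6   0.4   1.6]
handle [[446.92664609 183.78007104 147.24782367]] hinge [[557.37911541 195.86615154  96.        ]]
pocket [[476.58468756 239.33573758  48.        ]]
pocket [[482.24094063 187.64427986  48.        ]]
pocket [[487.89719371 135.95282214  48.        ]]
tray [ 5.18844922e+02 -2.14683444e+02  1.36068971e-01] 7.7961777362897555 [-0.2 -0.6 -0.1 -0.7  0.2  0.8  0.1  0.5]
cradle [[ 510.97725274 -157.21954438   40.        ]]
ribs exp [[210.89081985 260.70322968]
 [227.47492448 361.62156711]]
```

```bash
cat >> h.py <<'E'
def unproj(n,px,z):
    K=C[n]["K"];M=np.linalg.inv(C[n]["T"]);o=M[:3,3]
    v=M[:3,:3]@(np.linalg.inv(K)@[px[0],px[1],1]*[1,-1,-1])
    return o+v*(z-o[2])/v[2]
E
python3 - <<'E'
from h import *
from cell import bot
print([a for a in dir(bot) if a[0]!="_"])
p=np.array([504.11,190.04,.10899])
bt=crop((120,165),5,[(85,545),(650,483),(245,437),(430,412)]);bs=crop((150,205),5,[(355,335),(722,98),(427,135),(540,72)])
def fl(a,hx):
    d=lambda x,z:(hx-x*np.cos(a)+z*np.sin(a),96+x*np.sin(a)+z*np.cos(a))
    return d(137,0),d(137,-8),d(107,36)
def g(q):
    hw,bl=q[2:4];E,e,b=fl(*q[:2]);P=lambda c,y:(c[0],y,c[1])
    return np.r_[(proj("top",w(p,[P(E,hw),P(E,-hw),P(b,bl),P(b,-bl)]))-bt).ravel(),(proj("scene",w(p,[P(e,hw),P(E,-hw),P(b,bl),P(b,-bl)]))-bs).ravel()]
r=least_squares(g,[.15,52,105,33],loss="soft_l1",x_scale=[.1,10,10,5]);print("flap",r.x,g(r.x).round(1))
for a in (r.x[0],.4,.7,1.,1.3,1.5):
    b=fl(a,r.x[1])[2];print(round(a,2),w(p,[(b[0],0,b[1])]).round(1))
print("hinge",w(p,[(r.x[1],0,96)]))
for n,px in dict(lying1=(412,407),lying2=(457,450),mat_r=(360,410),cup=(405,505),tape=(490,218),spot=(420,320),brush=(480,480)).items():
    print(n,unproj("top",np.array(px)/1.4,5).round(0))
E
```

```text
['PlanningError', 'grip_point_offset']
flap [  0.16074559  47.42034357 107.79087241  33.09283478] [ 0.3  0.9  0.   0.3  2.2 -1.1  0.8 -0.2  0.5  3.1 -0.1 -0.5 -0.7 -0.1
 -0.2 -0.6]
0.16 [[452.  184.3 148.7]]
0.4 [[467.2 186.  170.8]]
0.7 [[493.  188.8 192.5]]
1.0 [[523.9 192.2 205.5]]
1.3 [[557.3 195.9 208.7]]
1.5 [[579.4 198.3 205.3]]
hinge [[551.2489734  195.19811702  96.        ]]
lying1 [368. -13.   5.]
lying2 [305. -80.   5.]
mat_r [364.  65.   5.]
cup [226.  -2.   5.]
tape [ 657. -137.    5.]
spot [499. -27.   5.]
brush [ 261. -113.    5.]
```

```bash
cat > mv.py <<'E'
import json,os,numpy as np
from scipy.spatial.transform import Rotation as Ro
F="cmd.json"
def load():
    if os.path.exists(F):
        d=json.load(open(F));return np.array(d["p"]),np.array(d["R"])
    a=np.radians(26.0);c,s=np.cos(a),np.sin(a)
    return np.array([252.073,-516.847,231.323]),np.array([[c,s,0],[s,-c,0],[0,0,-1]])
def apply(row):
    "record the last row of a move that was commanded"
    p,R=load();p=p+R@(60*np.array(row[:3]));R=R@Ro.from_rotvec(row[3:6],degrees=True).as_matrix()
    json.dump(dict(p=p.tolist(),R=R.tolist()),open(F,"w"));return p,R
def down(yaw_y):
    "tool down, closing axis y at this world yaw (deg)"
    a=np.radians(yaw_y);y=np.array([np.cos(a),np.sin(a),0]);z=np.array([0,0,-1.]);return np.c_[np.cross(y,z),y,z]
def tilt(yaw,t):
    "tool z at t deg from down towards heading yaw; tool x rises with t (x = heading at t=0)"
    a=np.radians(yaw);h=np.array([np.cos(a),np.sin(a),0]);u=np.array([0,0,1.]);t=np.radians(t)
    x=np.cos(t)*h+np.sin(t)*u;z=np.sin(t)*h-np.cos(t)*u;return np.c_[x,np.cross(z,x),z]
def go(*wps):
    p,R=load()
    for q,Q in wps:
        Q=R if Q is None else Q
        print(np.round(R.T@(np.array(q)-p)/60,3).tolist(),np.round(Ro.from_matrix(R.T@Q).as_rotvec(degrees=True),2).tolist())
def check():
    from cell import read_state
    s=read_state();p,R=load()
    e=Ro.from_matrix(R.T@s["orientation"]).magnitude()*57.3
    print("t",round(s["clock"],2),"meas",s["position"].round(1),"cmd",p.round(1),"rot err",round(e,2),"F",s["force"].round(1),"open",round(s["opening"],3),"grip",round(s["grasp_force"],1),"q",s["q"].round(0))
E
python3 - <<'E'
from mv import *
D=down(6.24)
go(([460,-200,250],down(-30)),([452,184.3,215],D))
E
```

```text
[5.43, -3.227, -0.311] [0.0, 0.0, -34.0]
[8.118, -9.042, 0.272] [0.0, 0.0, -70.24]
```

Emit:
servo_tool(
  plan=[
    [5.43,-3.23,-0.31,0,0,-34,0],
    [5.43,-3.23,-0.31,0,0,-34,0],
    [5.43,-3.23,-0.31,0,0,-34,0],
    [5.43,-3.23,-0.31,0,0,-34,0],
    [5.43,-3.23,-0.31,0,0,-34,0],
    [5.43,-3.23,-0.31,0,0,-34,0],
    [5.43,-3.23,-0.31,0,0,-34,0],
    [5.43,-3.23,-0.31,0,0,-34,0],
  ],
)

```text
clock: 1.1
position: [459.8, -199.5, 249.6]
orientation: [[0.499, 0.867, -0.001], [0.867, -0.499, -0.0], [-0.001, -0.001, -1.0]]
force: [-0.4, 0.1, -0.7]
opening: 0.499
grasp_force: 0.0
```

Run:
```python
from mv import *
apply([5.43,-3.23,-0.31,0,0,-34]);check()
go(([452,184.3,215],down(6.24)))
```

```text
t 1.1 meas [ 459.8 -199.5  249.6] cmd [ 459.9 -199.8  249.9] rot err 0.1 F [-0.4  0.1 -0.7] open 0.499 grip 0.0 q [-33.   9.  -6.  75.  -0.  87.]
[5.478, -3.316, 0.582] [0.0, 0.0, -36.24]
```

Emit:
servo_tool(
  plan=[
    [5.48,-3.32,0.58,0,0,-36.24,0],
    [5.48,-3.32,0.58,0,0,-36.24,0],
    [5.48,-3.32,0.58,0,0,-36.24,0],
    [5.48,-3.32,0.58,0,0,-36.24,0],
    [5.48,-3.32,0.58,0,0,-36.24,0],
    [5.48,-3.32,0.58,0,0,-36.24,0],
    [5.48,-3.32,0.58,0,0,-36.24,0],
    [5.48,-3.32,0.58,0,0,-36.24,0],
  ],
)

```text
clock: 2.1
position: [452.0, 183.5, 214.7]
orientation: [[-0.108, 0.994, -0.001], [0.994, 0.108, -0.001], [-0.001, -0.001, -1.0]]
force: [0.0, -0.3, 0.2]
opening: 0.499
grasp_force: 0.0
```

Run:
```python
from mv import *
apply([5.48,-3.32,0.58,0,0,-36.24]);check()
go(([452,184.3,130.5],None))
from cell import eyes
import cv2
im=eyes.get_image("scene")["color"][180:330,140:340,::-1]
cv2.imwrite("pics/hand.png",cv2.resize(im,(800,600),interpolation=cv2.INTER_CUBIC))
```

```text
t 2.1 meas [452.  183.5 214.7] cmd [451.8 184.5 215.1] rot err 0.08 F [ 0.  -0.3  0.2] open 0.499 grip 0.0 q [ 13.   9. -12.  70.  -0.  96.]
[-0.004, 0.002, 1.41] [0.0, 0.0, 0.0]
```

View pics/hand.png

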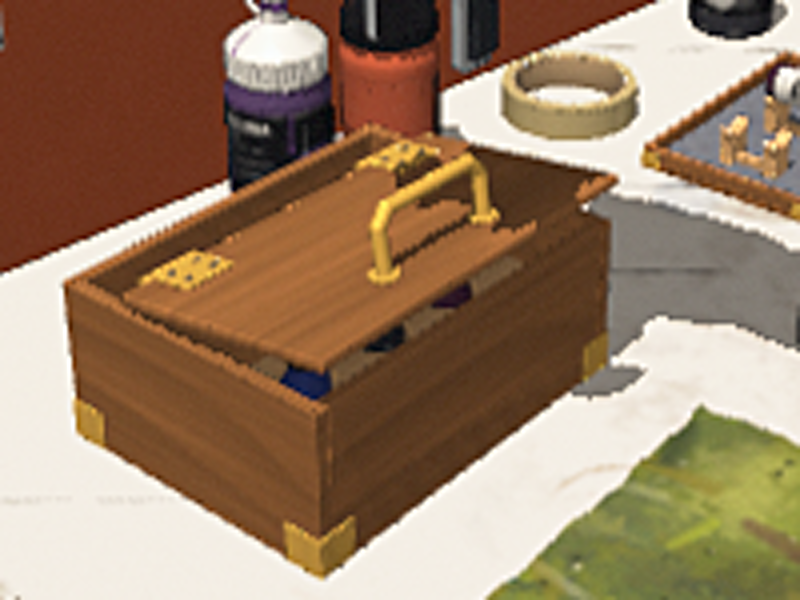

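The picture shows the handle bar at (385,205)-(470,160) and a fingertip at about (478,60). I'll check whether this agrees with the projected tip positions.

Run:
```python
from h import *
from mv import *
p,R=load()
for d in (-22,-36,0,22,36): print(d,((proj("scene",p+R@[0,d,-6])-(140,180))*4).round())
print(((proj("scene",[[452,184.3,148.7]])-(140,180))*4).round())
```

```text
-22 [[461.  53.]]
-36 [[485.  62.]]
0 [[424.  40.]]
22 [[388.  27.]]
36 [[365.  19.]]
[[425. 179.]]
```

Emit:
servo_tool(
  plan=[
    [0,0,0.7,0,0,0,-0.2],
    [0,0,1.2,0,0,0,-0.2],
    [0,0,1.4,0,0,0,-0.2],
    [0,0,1.4,0,0,0,-0.2],
    [0,0,1.4,0,0,0,-1],
    [0,0,1.4,0,0,0,-1],
    [0,0,1.4,0,0,0,-1],
    [0,0,1.4,0,0,0,-1],
  ],
)

```text
clock: 3.15
position: [451.0, 184.1, 131.6]
orientation: [[-0.109, 0.994, -0.001], [0.994, 0.109, -0.001], [-0.001, -0.001, -1.0]]
force: [-3.5, -2.8, 3.1]
opening: 0.067
grasp_force: 58.6
```

Run:
```python
from mv import *
apply([0,0,1.4,0,0,0]);check()
from h import w
c=[504.11,190.04,.10899]
p0,R=load();p0=p0.copy()
off=None;W=[]
for a in (.161,.3,.45,.6,.75,.9,1.05,1.2,1.35,1.5):
    b=w(c,[(47.4-107*np.cos(a)+36*np.sin(a),0,96+107*np.sin(a)+36*np.cos(a))])[0]
    if off is None: off=p0-b
    W.append((b+off,None))
go(*W)
```

```text
t 3.15 meas [451.  184.1 131.6] cmd [451.8 184.5 131.1] rot err 0.08 F [-3.5 -2.8  3.1] open 0.067 grip 58.6 q [ 13.  12. -20.  58.  -0.  97.]
[0.0, 0.0, 0.0] [0.0, 0.0, 0.0]
[0.0, 0.138, -0.222] [0.0, 0.0, 0.0]
[0.0, 0.319, -0.438] [0.0, 0.0, 0.0]
[0.0, 0.531, -0.624] [0.0, 0.0, 0.0]
[0.0, 0.768, -0.776] [0.0, 0.0, 0.0]
[0.0, 1.026, -0.892] [0.0, 0.0, 0.0]
[0.0, 1.297, -0.967] [0.0, 0.0, 0.0]
[0.0, 1.577, -1.001] [0.0, 0.0, 0.0]
[0.0, 1.859, -0.993] [0.0, 0.0, 0.0]
[0.0, 2.136, -0.943] [0.0, 0.0, 0.0]
```

Emit:
servo_tool(
  plan=[
    [0,0.07,-0.11,0,0,0,-1],
    [0,0.14,-0.22,0,0,0,-1],
    [0,0.22,-0.33,0,0,0,-1],
    [0,0.32,-0.44,0,0,0,-1],
    [0,0.42,-0.53,0,0,0,-1],
    [0,0.53,-0.62,0,0,0,-1],
    [0,0.65,-0.7,0,0,0,-1],
    [0,0.77,-0.78,0,0,0,-1],
  ],
)

```text
clock: 4.15
position: [494.2, 188.7, 179.1]
orientation: [[-0.109, 0.994, -0.006], [0.994, 0.109, -0.002], [-0.001, -0.006, -1.0]]
force: [-12.2, -4.7, 11.2]
opening: 0.068
grasp_force: 58.7
```

Emit:
servo_tool(
  plan=[
    [0,0.12,-0.08,0,0,0,-1],
    [0,0.25,-0.15,0,0,0,-1],
    [0,0.39,-0.2,0,0,0,-1],
    [0,0.53,-0.23,0,0,0,-1],
    [0,0.67,-0.255,0,0,0,-1],
    [0,0.81,-0.265,0,0,0,-1],
    [0,0.95,-0.265,0,0,0,-1],
    [0,1.09,-0.255,0,0,0,-1],
  ],
)

```text
clock: 5.15
position: [563.3, 196.3, 194.9]
orientation: [[-0.109, 0.994, 0.002], [0.994, 0.109, -0.001], [-0.001, 0.001, -1.0]]
force: [-3.4, -3.1, 6.4]
opening: 0.067
grasp_force: 60.4
```

Emit:
servo_tool(
  plan=[
    [0,0.1,0.01,0,0,0,-1],
    [0,0.2,0.035,0,0,0,-1],
    [0,0.28,0.055,0,0,0,-1],
    [0,0.28,0.055,0,0,0,-1],
  ],
)

```text
clock: 5.65
position: [581.0, 198.4, 190.8]
orientation: [[-0.108, 0.994, 0.003], [0.994, 0.108, -0.0], [-0.0, 0.003, -1.0]]
force: [-0.5, -2.6, 5.1]
opening: 0.066
grasp_force: 61.2
```

Run:
```python
from mv import *
apply([0,.77,-.78,0,0,0]);apply([0,1.09,-.255,0,0,0]);apply([0,.28,.055,0,0,0]);check()
```

```text
t 5.65 meas [581.  198.4 190.8] cmd [579.5 198.5 189.9] rot err 0.17 F [-0.5 -2.6  5.1] open 0.066 grip 61.2 q [11. 23.  4. 71. -0. 95.]
```

Emit:
servo_tool(
  plan=[
    [0,0,0,0,0,0,-0.4],
    [0,0,0,0,0,0,-0.4],
    [0,0,0,0,0,0,-0.4],
    [0,0,-0.4,0,0,0,-0.4],
    [0,0,-0.8,0,0,0,-0.4],
    [0,0,-1.5,0,0,0,-0.4],
    [0,0,-1.5,0,0,0,-0.4],
  ],
)

```text
clock: 6.52
position: [580.8, 198.9, 283.3]
orientation: [[-0.109, 0.994, 0.006], [0.994, 0.109, 0.001], [0.001, 0.006, -1.0]]
force: [0.4, 0.3, -0.1]
opening: 0.301
grasp_force: 0.0
```

Run:
```python
from mv import *
apply([0,0,-1.5,0,0,0]);check()
go(([476.6,239.3,280],None),([476.6,239.3,180],None))
from cell import eyes
import cv2
for n,(r,c) in dict(scene=(150,140),top=(150,110)).items():
    im=eyes.get_image(n)["color"][r:r+150,c:c+200,::-1]
    cv2.imwrite(f"raw2_{n}.png",im)
    cv2.imwrite(f"pics/open_{n}.png",cv2.resize(im,(800,600),interpolation=cv2.INTER_CUBIC))
```

```text
t 6.53 meas [580.8 198.9 283.3] cmd [579.5 198.5 279.9] rot err 0.34 F [ 0.4  0.3 -0.1] open 0.301 grip 0.0 q [11. 22. 15. 83.  0. 95.]
[0.863, -1.63, -0.001] [0.0, 0.0, 0.0]
[0.863, -1.63, 1.665] [0.0, 0.0, 0.0]
```

View pics/open_scene.png

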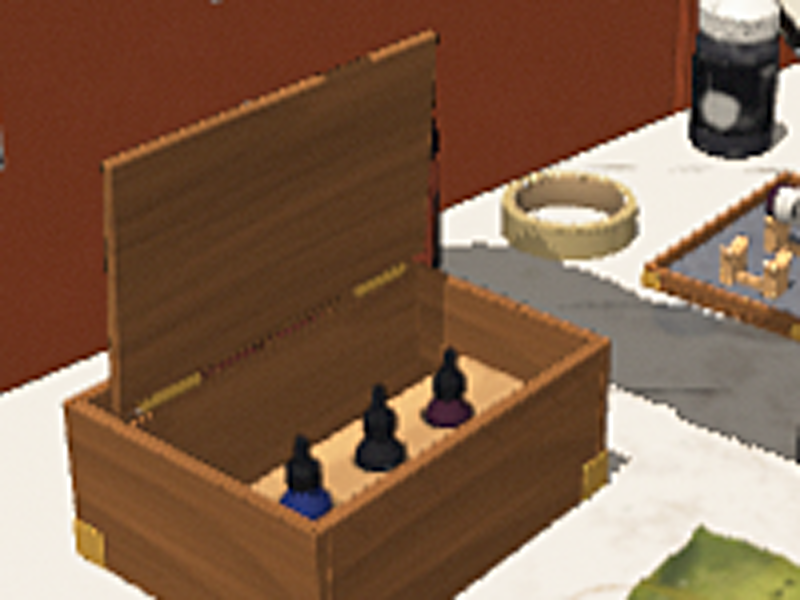

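The flap stands open; the blue nozzle tip is at crop (301,438), with the black one at (379,388) and plum at (449,350). Compare with the predicted tips.

Run:
```python
from h import *
from mv import check
check()
obs=[(301,438),(379,388),(449,350)]
for (x,y),o in zip([(476.6,239.3),(482.2,187.6),(487.9,136)],obs):
    P=((proj("scene",[[x,y,88],[x,y,67]])-(140,180+(-30)))*4+1.5)
    print(P.round(1).tolist(),o, unproj("scene",crop((140,150),4,[o])[0],88).round(1))
```

```text
t 6.62 meas [579.4 198.6 279.7] cmd [579.5 198.5 279.9] rot err 0.02 F [ 0.3  0.9 -0.6] open 0.302 grip 0.0 q [11. 22. 15. 83.  0. 95.]
[[306.7, 432.7], [308.2, 469.4]] (301, 438) [474.9 244.1  88. ]
[[380.6, 388.2], [381.3, 423.9]] (379, 388) [482.9 188.1  88. ]
[[448.3, 347.3], [448.3, 381.9]] (449, 350) [485.6 137.6  88. ]
```

View pics/open_top.png

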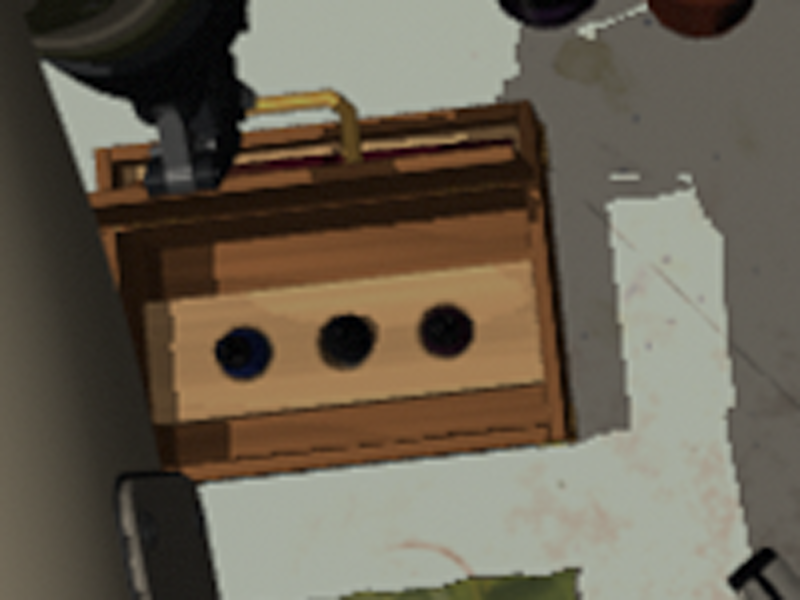

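In the top view the blue shoulder disc is centred at (245,352) with its cap at (237,350); the neighbours are at (347,341) and (446,330).

Run:
```python
from h import *
for o,sc,T in [((245,352),(301,438),(476.6,239.3)),((347,341),(379,388),(482.2,187.6)),((446,330),(449,350),(487.9,136))]:
    print(unproj("top",crop((110,150),4,[o])[0],51).round(1))
    f=lambda P:np.r_[(proj("top",[[P[0],P[1],51]])-crop((110,150),4,[o])).ravel(),(proj("scene",[[P[0],P[1],88]])-crop((140,150),4,[sc])).ravel()]
    r=least_squares(f,T);print(r.x.round(1),f(r.x).round(1))
from mv import *
go(([476.3,241,280],None),([476.3,241,120],None))
```

```text
[478.7 239.2  51. ]
[478.  240.8] [-0.8  0.3  0.3 -1.3]
[484.  186.9  51. ]
[483.8 187.2] [-0.1  0.1  0.  -0.3]
[489.4 136.2  51. ]
[488.3 136.2] [ 0.   0.5 -0.4 -0.7]
[0.892, -1.632, -0.001] [0.0, 0.0, 0.0]
[0.892, -1.632, 2.665] [0.0, 0.0, 0.0]
```

Emit:
servo_tool(
  plan=[
    [0.87,-1.61,0,0,0,0,-0.1],
    [0.87,-1.61,0,0,0,0,-0.1],
    [0.87,-1.61,0,0,0,0,-0.1],
    [0.87,-1.61,1,0,0,0,-0.1],
    [0.87,-1.61,2,0,0,0,-0.1],
    [0.87,-1.61,2.83,0,0,0,-0.1],
    [0.87,-1.61,2.83,0,0,0,-0.1],
    [0.87,-1.61,2.83,0,0,0,-0.1],
  ],
)

```text
clock: 7.62
position: [478.5, 239.8, 110.9]
orientation: [[-0.108, 0.994, 0.0], [0.994, 0.108, -0.0], [-0.0, 0.0, -1.0]]
force: [-0.9, 0.5, -0.2]
opening: 0.452
grasp_force: 0.0
```

Run:
```python
from mv import *
apply([0.87,-1.61,2.83,0,0,0]);check()
go(([477.6,240,52.5],None))
```

```text
t 7.62 meas [478.5 239.8 110.9] cmd [477.8 239.9 110.1] rot err 0.03 F [-0.9  0.5 -0.2] open 0.452 grip 0.0 q [ 18.  17. -16.  57.  -0. 102.]
[0.003, -0.003, 0.96] [0.0, 0.0, 0.0]
```

Emit:
servo_tool(
  plan=[
    [0,0,0.5,0,0,0,-0.3],
    [0,0,0.83,0,0,0,-0.3],
    [0,0,0.83,0,0,0,-0.3],
    [0,0,0.83,0,0,0,-0.3],
    [0,0,0.83,0,0,0,-1],
    [0,0,0.83,0,0,0,-1],
    [0,0,0.83,0,0,0,-1],
    [0,0,0.83,0,0,0,-1],
  ],
)

```text
clock: 8.62
position: [479.4, 240.4, 62.3]
orientation: [[-0.109, 0.994, 0.004], [0.994, 0.109, 0.001], [0.001, 0.004, -1.0]]
force: [0.4, -1.0, 6.9]
opening: 0.166
grasp_force: 58.6
```

Run:
```python
from mv import *
apply([0,0,.83,0,0,0]);check()
```

```text
t 8.62 meas [479.4 240.4  62.3] cmd [477.8 239.9  60.3] rot err 0.23 F [ 0.4 -1.   6.9] open 0.166 grip 58.6 q [ 18.  20. -20.  50.  -0. 102.]
```

Emit:
servo_tool(
  plan=[
    [0,0,-0.05,0,0,0,-1],
    [0,0,-0.1,0,0,0,-1],
    [0,0,-0.15,0,0,0,-1],
    [0,0,-0.2,0,0,0,-1],
  ],
)

```text
clock: 9.12
position: [477.7, 239.8, 72.4]
orientation: [[-0.109, 0.994, -0.0], [0.994, 0.109, -0.0], [-0.0, -0.0, -1.0]]
force: [-0.2, -1.0, -0.8]
opening: 0.165
grasp_force: 58.6
```

Run:
```python
from mv import *
apply([0,0,-.2,0,0,0]);check()
from cell import eyes
import cv2
from h import *
im=eyes.get_image("scene")["color"][180:330,140:340,::-1]
cv2.imwrite("pics/l.png",cv2.resize(im,(800,600),interpolation=cv2.INTER_CUBIC))
```

```text
t 9.12 meas [477.7 239.8  72.4] cmd [477.8 239.9  72.3] rot err 0.02 F [-0.2 -1.  -0.8] open 0.165 grip 58.6 q [ 18.  19. -19.  52.  -0. 102.]
```

View pics/l.png

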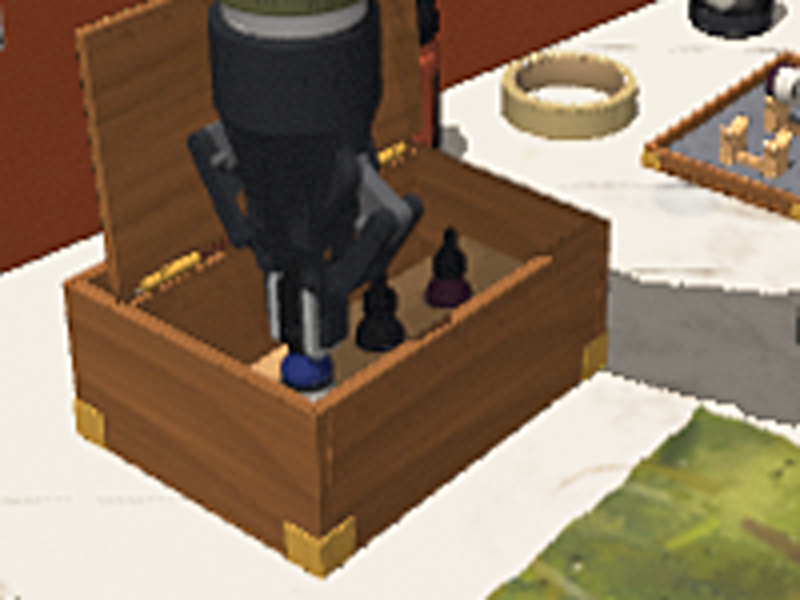

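The blue bottle is rising out of its pocket: the white label shows at about (315,390). Continue lifting and carry it clear of the flap to bare table.

```bash
cat >> mv.py <<'E'
def tb(yaw,t): return tilt(yaw,t)@np.diag([-1,-1,1.])
E
python3 - <<'E'
from mv import *
go(([477.8,239.9,175],None),([480,40,175],down(40)),([480,20,175],tb(0,0)))
p=np.array([480,20,175.]);
from h import *
print(proj("top",[[600,-20,0],[580,-20,0]])*1.4)
E
```

```text
[0.001, 0.001, -1.711] [0.0, 0.0, 0.0]
[-3.315, -0.325, -1.711] [0.0, 0.0, -33.76]
[-3.647, -0.361, -1.711] [0.0, 0.0, -83.76]
[[414.74658375 255.34099779]
 [414.87525861 268.10305641]]
```

Emit:
servo_tool(
  plan=[
    [0,0,-0.4,0,0,0,-1],
    [0,0,-0.8,0,0,0,-1],
    [0,0,-1.2,0,0,0,-1],
    [0,0,-1.71,0,0,0,-1],
    [-0.6,-0.06,-1.71,0,0,0,-1],
    [-1.2,-0.12,-1.71,0,0,-8,-1],
    [-1.8,-0.18,-1.71,0,0,-16,-1],
    [-2.4,-0.24,-1.71,0,0,-24,-1],
  ],
)

```text
clock: 10.18
position: [479.0, 94.1, 174.9]
orientation: [[-0.508, 0.861, 0.0], [0.861, 0.508, -0.0], [-0.0, 0.0, -1.0]]
force: [0.7, 0.1, -1.1]
opening: 0.165
grasp_force: 58.9
```

Run:
```python
from mv import *
apply([-2.4,-.24,-1.71,0,0,-24]);check()
go(([480,20,175],down(52)),([590,-20,175],tb(-2,0)))
```

```text
t 10.18 meas [479.   94.1 174.9] cmd [479.1  95.1 174.9] rot err 0.28 F [ 0.7  0.1 -1.1] open 0.165 grip 58.9 q [  2.  10. -16.  64.  -0.  61.]
[-1.089, -0.618, -0.001] [0.0, 0.0, -21.76]
[-2.589, 0.63, -0.001] [0.0, 0.0, -57.76]
```

Emit:
servo_tool(
  plan=[
    [-0.55,-0.3,0,0,0,-8,-1],
    [-1.09,-0.6,0,0,0,-16,-1],
    [-1.4,-0.35,0,0,0,-24,-1],
    [-1.7,-0.1,0,0,0,-32,-1],
    [-2,0.14,0,0,0,-40,-1],
    [-2.3,0.39,0,0,0,-49,-1],
    [-2.59,0.63,0,0,0,-57.76,-1],
    [-2.59,0.63,0,0,0,-57.76,-1],
  ],
)

```text
clock: 11.18
position: [591.0, -20.6, 174.4]
orientation: [[-0.999, 0.036, -0.0], [0.036, 0.999, -0.0], [0.0, -0.0, -1.0]]
force: [-0.3, 0.4, -0.6]
opening: 0.168
grasp_force: 59.0
```

Run:
```python
from mv import *
apply([-2.59,.63,0,0,0,-57.76]);check()
go(([590,-20,70],None),([590,-20,56],None))
from cell import eyes
import cv2
from h import *
im=eyes.get_image("scene")["color"]
p,R=load();u=proj("scene",p)[0].round().astype(int);print(u)
im=im[u[1]-60:u[1]+60,u[0]-80:u[0]+80,::-1]
cv2.imwrite("pics/held.png",cv2.resize(im,(800,600),interpolation=cv2.INTER_CUBIC))
```

```text
t 11.18 meas [591.  -20.6 174.4] cmd [590.  -20.1 174.9] rot err 0.09 F [-0.3  0.4 -0.6] open 0.168 grip 59.0 q [-10.  21.  -1.  68.  -0.  -8.]
[0.0, 0.001, 1.749] [0.0, 0.0, 0.0]
[0.0, 0.001, 1.982] [0.0, 0.0, 0.0]
[270 165]
```

View pics/held.png

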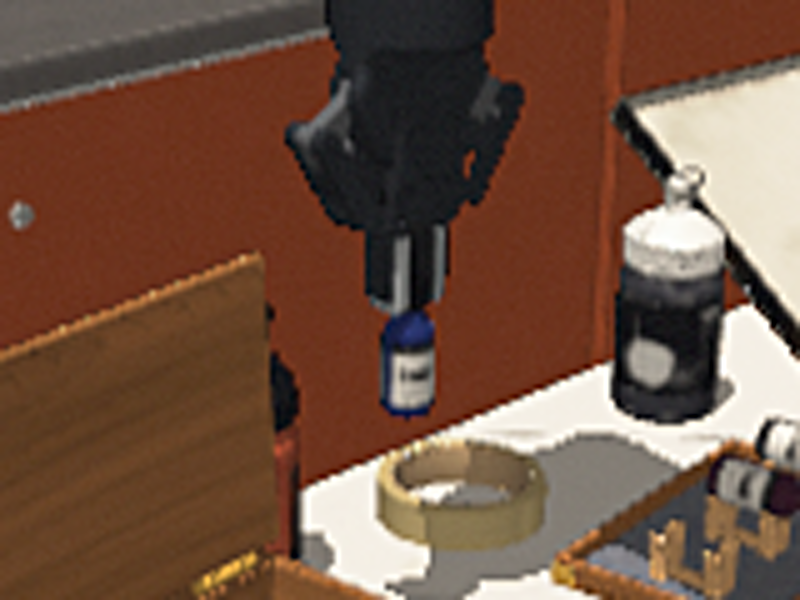

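The bottle hangs upright below the fingers (foot at about (408,412)). Lower it gently.

Emit:
servo_tool(
  plan=[
    [0,0,0.8,0,0,0,-1],
    [0,0,1.5,0,0,0,-1],
    [0,0,1.85,0,0,0,-1],
    [0,0,1.9,0,0,0,-1],
    [0,0,1.94,0,0,0,-1],
    [0,0,1.96,0,0,0,-1],
    [0,0,1.97,0,0,0,-1],
    [0,0,1.98,0,0,0,-1],
  ],
)

```text
clock: 12.22
position: [590.4, -20.1, 56.6]
orientation: [[-0.999, 0.035, 0.001], [0.035, 0.999, -0.0], [-0.001, -0.0, -1.0]]
force: [0.3, 0.3, -0.8]
opening: 0.166
grasp_force: 59.0
```

Run:
```python
from mv import *
apply([0,0,1.98,0,0,0]);check()
from cell import eyes
import cv2
from h import *
im=eyes.get_image("scene")["color"]
p,R=load();q=p.copy();q[2]=0;print(proj("scene",[q,q+[0,0,43]]))
cv2.imwrite("raw3.png",im[...,::-1])
```

```text
t 12.22 meas [590.4 -20.1  56.6] cmd [590.  -20.1  56.1] rot err 0.06 F [ 0.3  0.3 -0.8] open 0.166 grip 59.0 q [-10.  26. -11.  53.  -0.  -8.]
[[268.8176963  229.79733046]
 [269.11571957 214.73241645]]
```

Not yet touching; go down in half-millimetre steps and feel for the table.

Emit:
servo_tool(
  plan=[
    [0,0,0.01,0,0,0,-1],
    [0,0,0.02,0,0,0,-1],
    [0,0,0.03,0,0,0,-1],
    [0,0,0.03,0,0,0,-1],
  ],
)

```text
clock: 12.78
position: [590.1, -20.1, 54.4]
orientation: [[-0.999, 0.035, 0.0], [0.035, 0.999, -0.0], [-0.0, -0.0, -1.0]]
force: [0.5, 0.1, 0.2]
opening: 0.169
grasp_force: 59.1
```

Emit:
servo_tool(
  plan=[
    [0,0,0.01,0,0,0,-1],
    [0,0,0.02,0,0,0,-1],
    [0,0,0.03,0,0,0,-1],
    [0,0,0.03,0,0,0,-1],
  ],
)

```text
clock: 13.28
position: [591.0, -20.2, 54.3]
orientation: [[-0.999, 0.035, 0.003], [0.035, 0.999, -0.001], [-0.003, -0.0, -1.0]]
force: [-1.7, -0.2, 9.5]
opening: 0.171
grasp_force: 60.0
```

Emit:
servo_tool(
  plan=[
    [0,0,-0.025,0,0,0,-1],
    [0,0,-0.025,0,0,0,-1],
    [0,0,-0.025,0,0,0,-0.1],
    [0,0,-0.025,0,0,0,-0.1],
    [0,0,-0.025,0,0,0,-0.1],
    [0,0,-0.025,0,0,0,-0.1],
    [0,0,-0.5,0,0,0,-0.1],
    [0,0,-1.5,0,0,0,-0.1],
  ],
)

```text
clock: 14.28
position: [587.7, -19.7, 140.4]
orientation: [[-0.999, 0.035, -0.007], [0.035, 0.999, 0.001], [0.007, 0.001, -1.0]]
force: [1.2, 0.3, 0.3]
opening: 0.445
grasp_force: 0.0
```

Run:
```python
from mv import *
apply([0,0,.03,0,0,0]);apply([0,0,.03,0,0,0]);apply([0,0,-1.5,0,0,0]);check()
from cell import eyes
import cv2
im=eyes.get_image("scene")["color"][170:245,220:320,::-1]
cv2.imwrite("pics/stand.png",cv2.resize(im,(800,600),interpolation=cv2.INTER_CUBIC))
```

```text
t 14.28 meas [587.7 -19.7 140.4] cmd [590.  -20.1 142.5] rot err 0.39 F [1.2 0.3 0.3] open 0.445 grip 0.0 q [-10.  22.  -4.  64.  -0.  -8.]
```

View pics/stand.png

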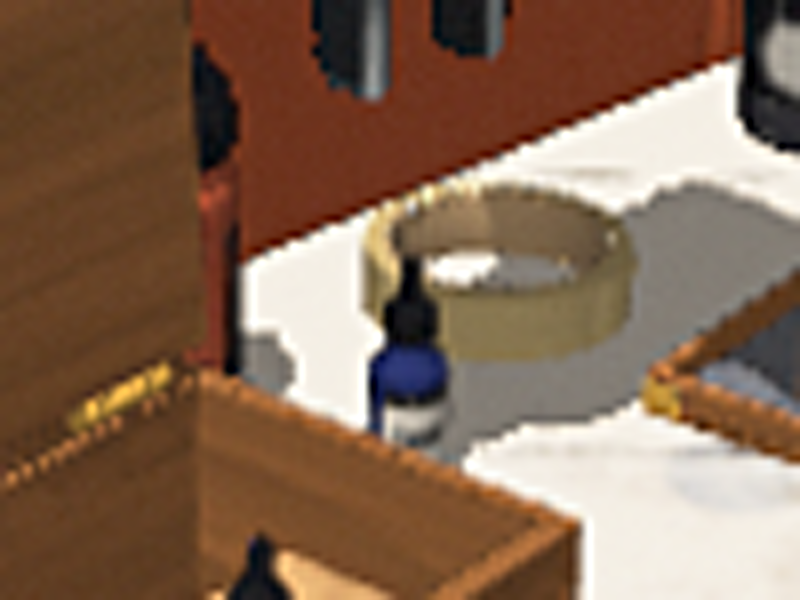

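The blue bottle stands upright on the table, released (tip at (411,262)). That is my picture limit, so the rest goes by numbers. Next, a 60° tilted grasp on the body.

Run:
```python
from mv import *
check()
T=tb(-2,60);G=np.array([590.3,-20.1,27]);z=T[:,2]
go(([500,-17,150],tb(-2,0)),([490,-16.6,120],T),(G-71*z,T),(G+19*z,T))
```

```text
t 14.32 meas [592.8 -20.5 151.1] cmd [590.  -20.1 142.5] rot err 0.49 F [ 1.2 -0.1  6.6] open 0.454 grip 0.0 q [-10.  21.  -4.  64.  -0.  -8.]
[1.501, -0.001, -0.125] [0.0, 0.0, -0.0]
[1.668, -0.0, 0.375] [-0.0, -60.0, -0.0]
[1.02, -0.0, 1.334] [-0.0, -60.0, -0.0]
[-0.279, -0.0, 2.084] [-0.0, -60.0, -0.0]
```

Emit:
servo_tool(
  plan=[
    [0.4,0,-0.12,0,0,0,0.1],
    [1.2,0,-0.12,0,0,0,0.1],
    [1.6,0,0,0,-10,0,0.1],
    [1.67,0,0.1,0,-20,0,0.1],
    [1.67,0,0.2,0,-30,0,0.1],
    [1.67,0,0.3,0,-40,0,0.1],
    [1.67,0,0.37,0,-50,0,0.1],
    [1.67,0,0.37,0,-60,0,0.1],
  ],
)

```text
clock: 15.32
position: [553.1, -28.6, 197.0]
orientation: [[-0.643, 0.021, 0.765], [0.021, 1.0, -0.01], [-0.765, 0.009, -0.644]]
force: [-0.2, 1.7, -0.9]
opening: 0.551
grasp_force: 0.0
```

Run:
```python
from mv import *
apply([1.67,0,.37,0,-60,0]);check()
T=tb(-2,60);G=np.array([590.3,-20.1,27]);z=T[:,2]
go((G-71*z,T),(G+19*z,T))
```

```text
t 15.32 meas [553.1 -28.6 197. ] cmd [489.9 -16.6 120.3] rot err 10.12 F [-0.2  1.7 -0.9] open 0.551 grip 0.0 q [-19. -13. -59.  -4.  14. -11.]
[0.51, -0.0, 1.045] [-0.0, -0.0, -0.0]
[0.51, -0.0, 2.545] [-0.0, -0.0, -0.0]
```

Run:
```python
from mv import *
from cell import read_state
from scipy.optimize import least_squares
check()
s=read_state()
D=[((-72.0,17.99,2.58,74.69,0,82),(251.9,-516.4,230.5)),((-33,9,-6,75,0,87),(459.8,-199.5,249.6)),((13,9,-12,70,0,96),(452,183.5,214.7)),((13,12,-20,58,0,97),(451,184.1,131.6)),
((11,23,4,71,0,95),(581,198.4,190.8)),((11,22,15,83,0,95),(580.8,198.9,283.3)),((18,17,-16,57,0,102),(478.5,239.8,110.9)),((18,20,-20,50,0,102),(479.4,240.4,62.3)),((18,19,-19,52,0,102),(477.7,239.8,72.4)),
((2,10,-16,64,0,61),(479,94.1,174.9)),((-10,21,-1,68,0,-8),(591,-20.6,174.4)),((-10,26,-11,53,0,-8),(590.4,-20.1,56.6)),((-10,22,-4,64,0,-8),(587.7,-19.7,140.4)),(tuple(s["q"]),tuple(s["position"]))]
Rx=lambda a,v:Ro.from_rotvec(np.array(v)*a,degrees=True).as_matrix()
def fk(k,q):
    L1,L2,h,Lt,e,d,r0,g=k
    # planar frame: x fwd, y left, z up ; pitch-down positive about +y
    A=Rx(q[0],[0,0,1])
    p=np.array([r0+L1*np.sin(np.radians(q[1])),d,h+L1*np.cos(np.radians(q[1]))])
    ph=q[1]-q[2];F=Rx(ph,[0,1,0]);p=p+F@[L2,0,0]
    W=Rx(ph+q[3],[0,1,0])       # x along tool at q5=0
    p=p+W@[g,0,e]
    W=W@Rx(SG*q[4],[0,0,1]);p=p+W@[Lt,0,0]
    return A@p,(A@W)[:,0]
for SG in(1,-1):
    f=lambda k:np.r_[np.concatenate([fk(k,q)[0]-np.array(x) for q,x in D]),30*(fk(k,D[-1][0])[1]-s["orientation"][:,2]),.02*(np.array(k)[[4,6]]),.05*(k[7]-80)]
    r=least_squares(f,[400,400,200,200,0,80,0,80],loss="soft_l1",f_scale=3)
    print(SG,r.x.round(1),f(r.x).round(1)[-15:],fk(r.x,D[-1][0])[1].round(2),s["orientation"][:,2].round(2))
    np.save(f"k{SG}.npy",r.x)
```

```text
t 15.32 meas [553.1 -28.6 197. ] cmd [489.9 -16.6 120.3] rot err 10.12 F [-0.2  1.7 -0.9] open 0.551 grip 0.0 q [-19. -13. -59.  -4.  14. -11.]
1 [516.2 424.9 308.8 297.  -16.6  81.3  26.8 160.5] [-9.2  0.2  2.9  3.  -1.9  3.2  0.   0.5 -0.1 -0.  -0.  -0.  -0.3  0.5
  4. ] [ 0.77 -0.01 -0.64] [ 0.77 -0.01 -0.64]
-1 [ 515.9  424.8  300.4 -291.3    2.1   81.5    8.3  740.2] [ -9.3   0.4   2.9   2.9  -1.7   3.2  -0.4  -0.5  -0.1  -4.6 -13.5  -0.
   0.    0.2  33. ] [ 0.61 -0.46 -0.64] [ 0.77 -0.01 -0.64]
```

```bash
cat > kin.py <<'E'
from mv import *
from scipy.optimize import least_squares
K=np.load("k1.npy")
Rv=lambda a,v:Ro.from_rotvec(np.array(v,float)*a,degrees=True).as_matrix()
lo=np.array([-158.12,-49.38,-58.88,-126.05,-84.25,-180]);hi=np.array([158.12,96.58,72.47,133.96,85.87,180])
def fk(q,k=K):
    L1,L2,h,Lt,e,d,r0,g=k
    A=Rv(q[0],[0,0,1]);ph=q[1]-q[2]
    p=np.array([r0+L1*np.sin(np.radians(q[1])),d,h+L1*np.cos(np.radians(q[1]))])+Rv(ph,[0,1,0])@[L2,0,0]
    W=Rv(ph+q[3],[0,1,0]);p=p+W@[g,0,e];W=W@Rv(q[4],[0,0,1]);p=p+W@[Lt,0,0]
    W=A@W;R=np.c_[-W[:,2],W[:,1],W[:,0]]@Rv(q[5],[0,0,1]);return A@p,R
def ik(p,R,q0):
    def f(q):
        P,Q=fk(q);return np.r_[(P-p)/5,Ro.from_matrix(R.T@Q).as_rotvec()*50]
    r=least_squares(f,np.clip(q0,lo+1,hi-1),bounds=(lo,hi),x_scale=30.);return r.x,np.linalg.norm(r.fun)
E
python3 - <<'E'
from kin import *
from cell import read_state
s=read_state();P,Q=fk(s["q"]);print(P.round(1),s["position"].round(1),(Q-s["orientation"]).round(2).tolist())
def best(p,R):
    o=[]
    for F in (np.eye(3),np.diag([-1,-1,1.])):
        for q0 in ([-10,25,-10,50,0,-8],[-10,0,-40,20,60,-60],[-10,0,-40,20,-60,60]):
            o.append(ik(p,R@F,q0))
    return min(o,key=lambda a:a[1])
for x,y in((590.3,-20.1),):
  for t in(30,40,50,60,65):
    for ψ in(-2,30,45,60,90):
        T=tilt(ψ,t);q,e=best(np.array([x,y,28])+19*T[:,2],T)
        if e<1:print("pick",t,ψ,round(e,2),q.round(0))
for yaw in(7.8,187.8):
    for t in(30,40,50,60,65):
        T=tilt(yaw,t-90);q,e=best(np.array([511,-157,40])+19*T[:,2],T)
        if e<1:print("place",yaw,t,round(e,2),q.round(0))
E
```

```text
[553.2 -28.  196.9] [553.1 -28.6 197. ] [[0.0, 0.0, -0.0], [0.0, -0.0, -0.0], [0.0, 0.0, 0.0]]
pick 30 -2 0.0 [-12.  19. -45.  -3.   5.  -9.]
pick 30 30 0.0 [-21.  21. -38.  11.  23. -46.]
pick 30 45 0.0 [-23.  24. -31.  22.  28. -65.]
pick 30 60 0.0 [-24.  29. -23.  35.  30.  97.]
pick 30 90 0.0 [-23.  38.  -5.  59.  27.  64.]
pick 40 -2 0.0 [-13.  22. -55. -26.   7.  -9.]
pick 40 30 0.0 [-25.  23. -45.  -4.  32. -47.]
pick 40 45 0.0 [-27.  26. -35.  14.  38. -67.]
pick 40 60 0.0 [-28.  31. -24.  33.  40.  93.]
pick 40 90 0.0 [ -26.   44.   -0.   66.   35. -123.]
pick 50 30 0.0 [-28.  27. -51. -21.  41. -46.]
pick 50 45 0.0 [-31.  29. -39.   6.  48. -69.]
pick 50 60 0.0 [-32.  35. -24.  33.  50. -93.]
pick 50 90 0.0 [ -29.   50.    5.   75.   42. -131.]
pick 60 30 0.0 [-32.  36. -57. -42.  50. 137.]
pick 60 45 0.0 [-35.  34. -42.  -3.  58. 110.]
pick 60 60 0.0 [ -35.   40.  -22.   36.   60. -100.]
pick 60 90 0.0 [-31.  58.  12.  86.  48.  40.]
pick 65 30 0.0 [-33.  43. -59. -56.  54. -40.]
pick 65 45 0.0 [-36.  37. -43.  -8.  64. -69.]
pick 65 60 0.0 [-36.  44. -21.  38.  64.  76.]
pick 65 90 0.0 [ -32.   62.   16.   92.   50. -146.]
place 7.8 30 0.0 [-16.  74.  47. 120. -20. -12.]
place 7.8 40 0.0 [-16.  64.  34. 107. -18. -16.]
place 7.8 50 0.0 [-18.  55.  22.  94. -16. -20.]
place 7.8 60 0.0 [-19.  47.  11.  82. -13. 156.]
place 7.8 65 0.0 [-20.  42.   5.  75. -11. 155.]
place 187.8 50 0.0 [-41.  16. -55. -10.  29. -41.]
place 187.8 60 0.0 [-37.  14. -47.   6.  20. 140.]
place 187.8 65 0.0 [-35.  15. -43.  13.  17. -40.]
```

```bash
cat >> mv.py <<'E'
def reset():
    from cell import read_state
    s=read_state();json.dump(dict(p=s["position"].tolist(),R=s["orientation"].tolist()),open(F,"w"))
E
python3 - <<'E'
from kin import *
from cell import read_state
reset();check();q=read_state()["q"]
T=tb(45,55);G=np.array([590.3,-20.1,27]);z=T[:,2]
W=[(G-90*z+[0,0,70],T),(G-70*z,T),(G+19*z,T)]
W[0]=([525,-85,165],T)
go(*W)
for p,R in W:
    q,e=ik(np.array(p),R,q);print(q.round(0),round(e,2))
E
```

```text
t 15.32 meas [553.1 -28.6 197. ] cmd [553.1 -28.6 197. ] rot err 0.0 F [-0.2  1.7 -0.9] open 0.551 grip 0.0 q [-19. -13. -59.  -4.  14. -11.]
[0.691, -0.955, -0.006] [-36.32, -4.57, -28.55]
[1.681, -0.556, 1.355] [-36.32, -4.57, -28.55]
[1.797, 0.312, 2.552] [-36.32, -4.57, -28.55]
[-47.  15. -32.  45.  55. -93.] 0.0
[-42.  25. -37.  23.  55. -85.] 0.0
[-33.  32. -40.   1.  53. -70.] 0.0
```

Emit:
servo_tool(
  plan=[
    [0.1,-0.14,0,-5,-0.7,-4,0.1],
    [0.2,-0.28,0,-10,-1.3,-8,0.1],
    [0.3,-0.42,0,-15,-1.9,-12,0.1],
    [0.4,-0.56,0,-20,-2.6,-16,0.1],
    [0.5,-0.7,0,-26,-3.3,-20.5,0.1],
    [0.6,-0.84,0,-31,-3.9,-24.5,0.1],
    [0.69,-0.96,0,-36.3,-4.6,-28.6,0.1],
    [0.69,-0.96,0,-36.3,-4.6,-28.6,0.1],
  ],
)

```text
clock: 16.32
position: [524.6, -87.0, 161.1]
orientation: [[-0.413, -0.705, 0.576], [-0.403, 0.709, 0.579], [-0.817, 0.007, -0.577]]
force: [0.9, 0.6, -0.8]
opening: 0.547
grasp_force: 0.0
```

Run:
```python
from kin import *
apply([.69,-.96,0,-36.3,-4.6,-28.6]);check()
```

```text
t 16.32 meas [524.6 -87.  161.1] cmd [525.3 -85.3 164.8] rot err 0.53 F [ 0.9  0.6 -0.8] open 0.547 grip 0.0 q [-47.  13. -34.  46.  55. -93.]
```

Emit:
servo_tool(
  plan=[
    [0,0,0,0,0,0,0.1],
    [0,0,0,0,0,0,0.1],
  ],
)

```text
clock: 16.58
position: [523.4, -83.8, 162.6]
orientation: [[-0.409, -0.707, 0.577], [-0.406, 0.707, 0.579], [-0.817, 0.003, -0.576]]
force: [-0.4, 0.2, -0.7]
opening: 0.552
grasp_force: 0.0
```

Run:
```python
from kin import *
check()
T=tb(45,55);G=np.array([590.3,-20.1,27]);z=T[:,2]
go((G-70*z,T),(G+19*z,T))
```

```text
t 16.57 meas [523.4 -83.8 162.6] cmd [525.3 -85.3 164.8] rot err 0.3 F [-0.4  0.2 -0.7] open 0.552 grip 0.0 q [-47.  13. -34.  46.  55. -93.]
[1.001, 0.004, 1.407] [-0.02, 0.0, 0.05]
[1.001, 0.004, 2.891] [-0.02, 0.0, 0.05]
```

Run:
```python
from kin import *
reset()
T=tb(45,55);G=np.array([590.3,-20.1,27]);z=T[:,2]
go((G-70*z,T),(G+19*z,T))
```

```text
[0.963, -0.043, 1.394] [0.09, -0.2, -0.13]
[0.958, -0.045, 2.877] [0.09, -0.2, -0.13]
```

Emit:
servo_tool(
  plan=[
    [0.45,-0.02,0.5,0,0,0,0.1],
    [0.8,-0.04,1,0,0,0,0.1],
    [0.96,-0.043,1.39,0.1,-0.2,-0.1,0.1],
    [0.96,-0.043,1.39,0.1,-0.2,-0.1,0.1],
    [0.96,-0.043,1.39,0.1,-0.2,-0.1,0.1],
  ],
)

```text
clock: 17.2
position: [550.1, -61.5, 68.3]
orientation: [[-0.405, -0.707, 0.579], [-0.405, 0.707, 0.579], [-0.819, 0.0, -0.573]]
force: [0.6, -0.8, 1.0]
opening: 0.55
grasp_force: 0.0
```

Run:
```python
from kin import *
apply([0.96,-0.043,1.39,.1,-.2,-.1]);check()
T=tb(45,55);G=np.array([590.3,-20.1,27]);z=T[:,2]
go((G+19*z,T))
```

```text
t 17.2 meas [550.1 -61.5  68.3] cmd [549.7 -60.7  67.4] rot err 0.04 F [ 0.6 -0.8  1. ] open 0.55 grip 0.0 q [-42.  21. -41.  24.  55. -86.]
[0.003, 0.001, 1.487] [-0.01, -0.0, -0.03]
```

Emit:
servo_tool(
  plan=[
    [0,0,0.5,0,0,0,0.1],
    [0,0,1.0,0,0,0,0.1],
    [0,0,1.35,0,0,0,0.1],
    [0,0,1.49,0,0,0,0],
    [0,0,1.49,0,0,0,-0.1],
    [0,0,1.49,0,0,0,-0.2],
    [0,0,1.49,0,0,0,-0.3],
    [0,0,1.49,0,0,0,-0.4],
  ],
)

```text
clock: 18.2
position: [601.8, -10.4, 16.1]
orientation: [[-0.407, -0.706, 0.58], [-0.404, 0.708, 0.579], [-0.819, 0.001, -0.573]]
force: [0.7, 0.5, -0.6]
opening: 0.298
grasp_force: 0.1
```

Emit:
servo_tool(
  plan=[
    [0,0,0,0,0,0,-0.5],
    [0,0,0,0,0,0,-0.6],
    [0,0,0,0,0,0,-1],
    [0,0,0,0,0,0,-1],
    [0,0,0,0,0,0,-1],
  ],
)

```text
clock: 18.82
position: [602.0, -10.0, 16.1]
orientation: [[-0.406, -0.707, 0.579], [-0.404, 0.707, 0.58], [-0.819, 0.001, -0.573]]
force: [-3.4, -2.6, 5.2]
opening: 0.277
grasp_force: 58.9
```

Run:
```python
from kin import *
apply([0,0,1.49,0,0,0]);check()
p,R=load();print("grasp pt",(p-19*R[:,2]).round(1))
```

```text
t 18.82 meas [602.  -10.   16.1] cmd [601.5  -8.9  16.2] rot err 0.05 F [-3.4 -2.6  5.2] open 0.277 grip 58.9 q [-33.  27. -44.   2.  53. -70.]
grasp pt [590.5 -19.9  27.1]
```

Run:
```python
from h import *
r=[518.845,-214.683,.136069]
for y,(cx,cy) in ((0,(416,275)),(-58,(598,250))):
    L=[(x,y,40) for x in np.arange(-20,30,.5)]
    P=(proj("top",w(r,L))-(330,175))*6.6667+2.8
    i=np.argmin(abs(P[:,1]-cy));print(y,P[i].round(1),"obs",cx,cy)
import cv2
t=cv2.imread("raw_top.png")[175:265,330:450].astype(int)
b,g,rr=t[...,0],t[...,1],t[...,2]
m=((rr-b>45)&(rr>110)).astype(np.uint8);m[:, 50:]=0;m[:,:20]=0;m[:30]=0;m[62:]=0
for row in range(33,62): 
    xs=np.where(m[row])[0]
    if len(xs):print(row,xs.min(),xs.max(),len(xs))
for z in(30,36,40,44):
    q=proj("top",w(r,[(16,58+11,z),(16,58-11,z),(-16,69,z),(-16,47,z)]))-(330,175);print(z,q.round(1).tolist())
```

```text
0 [410.5 275.1] obs 416 275
-58 [595.8 250.2] obs 598 250
37 35 36 2
38 30 37 8
39 27 37 9
40 29 36 8
41 31 33 3
43 31 32 2
44 31 32 2
45 31 32 2
46 31 32 2
47 31 32 2
48 31 33 3
49 32 32 1
50 32 33 2
51 32 33 2
52 32 38 4
53 32 39 8
54 30 39 9
55 30 39 9
56 30 37 6
30 [[26.4, 39.8], [36.8, 38.4], [28.9, 55.0], [39.3, 53.5]]
36 [[26.8, 39.6], [37.3, 38.1], [29.3, 54.8], [39.8, 53.3]]
40 [[27.1, 39.4], [37.6, 37.9], [29.6, 54.6], [40.2, 53.1]]
44 [[27.4, 39.2], [38.0, 37.6], [29.9, 54.5], [40.5, 53.0]]
```

Run:
```python
from kin import *
from cell import read_state
from scipy.spatial.transform import Slerp
p,R=load();q=read_state()["q"]
c=np.array([510.9,-157.7,40]);h=np.array([np.cos(.13607),np.sin(.13607),0])
E=tb(7.796,-35);G0=p-19*R[:,2];G1=c+2*h
S=Slerp([0,1],Ro.from_matrix([R,E]))
pts=[(G0+[0,0,100],R)]
for a in np.linspace(0,1,12)[1:]:
    Q=S(a).as_matrix();pts.append((G0+[0,0,100]+a*(G1+[0,0,90]-G0-[0,0,100]),Q))
W=[(g+19*Q[:,2],Q) for g,Q in pts]
for P,Q in W:
    q2,e=ik(P,Q,q);print(q2.round(0),round(e,2),np.abs(q2-q).max().round(0));q=q2
go(*W)
```

```text
[-33.  19. -37.  17.  53. -69.] 0.0 15.0
[-32.  16. -34.  25.  45. -67.] 0.0 8.0
[-30.  15. -31.  32.  38. -63.] 0.0 8.0
[-28.  15. -27.  39.  30. -60.] 0.0 8.0
[-27.  16. -22.  46.  23. -56.] 0.0 7.0
[-25.  18. -17.  53.  16. -52.] 0.0 7.0
[-23.  21. -11.  59.   9. -47.] 0.0 7.0
[-22.  25.  -6.  66.   4. -43.] 0.0 7.0
[-20.  29.   1.  73.  -2. -38.] 0.0 7.0
[-19.  34.   7.  81.  -7. -33.] 0.0 7.0
[-19.  40.  13.  89. -11. -27.] 0.0 8.0
[-18.  46.  20.  96. -15. -22.] 0.0 8.0
[-1.365, 0.001, -0.956] [0.0, 0.0, 0.0]
[-1.193, -0.066, -1.15] [0.65, 7.87, 3.68]
[-1.022, -0.129, -1.351] [1.3, 15.73, 7.37]
[-0.853, -0.19, -1.557] [1.95, 23.6, 11.05]
[-0.686, -0.248, -1.768] [2.61, 31.47, 14.74]
[-0.523, -0.304, -1.984] [3.26, 39.33, 18.42]
[-0.364, -0.357, -2.205] [3.91, 47.2, 22.11]
[-0.211, -0.408, -2.429] [4.56, 55.07, 25.79]
[-0.063, -0.457, -2.656] [5.21, 62.93, 29.48]
[0.079, -0.504, -2.886] [5.86, 70.8, 33.16]
[0.215, -0.551, -3.116] [6.52, 78.67, 36.85]
[0.344, -0.596, -3.347] [7.17, 86.53, 40.53]
```

Emit:
servo_tool(
  plan=[
    [-0.4,0,-0.28,0,0,0,-1],
    [-0.9,0,-0.63,0,0,0,-1],
    [-1.365,0,-0.956,0,0,0,-1],
    [-1.193,-0.066,-1.15,0.65,7.87,3.68,-1],
    [-1.022,-0.129,-1.351,1.3,15.73,7.37,-1],
    [-0.853,-0.19,-1.557,1.95,23.6,11.05,-1],
    [-0.686,-0.248,-1.768,2.61,31.47,14.74,-1],
    [-0.523,-0.304,-1.984,3.26,39.33,18.42,-1],
  ],
)

```text
clock: 19.82
position: [557.7, -79.2, 109.7]
orientation: [[-0.871, -0.468, 0.149], [-0.43, 0.874, 0.229], [-0.237, 0.135, -0.962]]
force: [0.2, 0.5, -1.3]
opening: 0.275
grasp_force: 59.1
```

Run:
```python
from kin import *
from scipy.spatial.transform import Slerp
apply([-0.523,-0.304,-1.984,3.26,39.33,18.42]);check()
p,R=load()
c=np.array([510.9,-157.7,40]);h=np.array([np.cos(.13607),np.sin(.13607),0])
E=tb(7.796,-35);G0=p-19*R[:,2];G1=c+2*h+[0,0,90]
S=Slerp([0,1],Ro.from_matrix([R,E]))
go(*[(G0+a*(G1-G0)+19*S(a).as_matrix()[:,2],S(a).as_matrix()) for a in np.linspace(0,1,8)[1:]])
```

```text
t 19.82 meas [557.7 -79.2 109.7] cmd [558.2 -78.1 110.1] rot err 0.33 F [ 0.2  0.5 -1.3] open 0.275 grip 59.1 q [-25.  17. -18.  53.  16. -52.]
[0.201, -0.11, -0.063] [0.56, 6.74, 3.16]
[0.401, -0.218, -0.13] [1.12, 13.49, 6.32]
[0.6, -0.324, -0.201] [1.67, 20.23, 9.48]
[0.798, -0.428, -0.276] [2.23, 26.97, 12.63]
[0.993, -0.529, -0.355] [2.79, 33.72, 15.79]
[1.186, -0.629, -0.438] [3.35, 40.46, 18.95]
[1.375, -0.728, -0.524] [3.91, 47.2, 22.11]
```

Emit:
servo_tool(
  plan=[
    [0.201,-0.11,-0.063,0.56,6.74,3.16,-1],
    [0.401,-0.218,-0.13,1.12,13.49,6.32,-1],
    [0.6,-0.324,-0.201,1.67,20.23,9.48,-1],
    [0.798,-0.428,-0.276,2.23,26.97,12.63,-1],
    [0.993,-0.529,-0.355,2.79,33.72,15.79,-1],
    [1.186,-0.629,-0.438,3.35,40.46,18.95,-1],
    [1.375,-0.728,-0.524,3.91,47.2,22.11,-1],
    [1.375,-0.728,-0.524,3.91,47.2,22.11,-1],
  ],
)

```text
clock: 20.82
position: [502.2, -159.4, 110.5]
orientation: [[-0.808, -0.137, -0.573], [-0.114, 0.991, -0.076], [0.578, 0.004, -0.816]]
force: [0.6, 0.6, -1.1]
opening: 0.275
grasp_force: 59.1
```

Emit:
servo_tool(
  plan=[
    [0,0,0,0,0,0,-1],
  ],
)

```text
clock: 20.95
position: [502.5, -159.6, 113.5]
orientation: [[-0.812, -0.136, -0.568], [-0.113, 0.991, -0.077], [0.573, 0.002, -0.819]]
force: [-0.0, -0.2, -1.1]
opening: 0.273
grasp_force: 59.1
```

Run:
```python
from kin import *
apply([1.375,-0.728,-0.524,3.91,47.2,22.11]);check()
p,R=load();E=tb(7.796,-35);print("grasp",(p-19*R[:,2]).round(1))
c=np.array([510.9,-157.7,40]);h=np.array([np.cos(.13607),np.sin(.13607),0])
go(*[(c+2*h+19*E[:,2]+[0,0,d],E) for d in (60,30,15,8,4,2,1,0)])
# held bottle in the images: blue mask vs predicted body
from cell import eyes
import cv2
from h import proj
im=eyes.get_image("top")["color"];cv2.imwrite("raw4.png",im[...,::-1])
hsv=cv2.cvtColor(im,cv2.COLOR_RGB2HSV)
g=p-19*R[:,2]
u=proj("top",[g,g-27*h,g+53*h]);print(u.round(1))
x,y=u[0].astype(int);sub=hsv[y-30:y+30,x-30:x+30]
m=(sub[...,0]>105)&(sub[...,0]<130)&(sub[...,1]>120)&(sub[...,2]>40)
ys,xs=np.where(m);print(len(xs),xs.mean()+x-30,ys.mean()+y-30,xs.min()+x-30,xs.max()+x-30,ys.min()+y-30,ys.max()+y-30) if len(xs) else print("none")
```

```text
t 20.95 meas [ 502.5 -159.6  113.5] cmd [ 502.1 -158.9  114.5] rot err 0.13 F [-0.  -0.2 -1.1] open 0.273 grip 59.1 q [-18.  44.  19.  97. -14. -22.]
grasp [ 512.9 -157.5  130. ]
[-0.287, 0.0, 0.41] [-0.0, 0.0, -0.0]
[-0.574, 0.0, 0.819] [-0.0, 0.0, -0.0]
[-0.717, 0.0, 1.024] [-0.0, 0.0, -0.0]
[-0.784, 0.0, 1.12] [-0.0, 0.0, -0.0]
[-0.822, 0.0, 1.174] [-0.0, 0.0, -0.0]
[-0.841, 0.0, 1.202] [-0.0, 0.0, -0.0]
[-0.851, 0.0, 1.215] [-0.0, 0.0, -0.0]
[-0.86, 0.0, 1.229] [-0.0, 0.0, -0.0]
[[371.3 216. ]
 [373.7 230.1]
 [366.7 188.5]]
none
```

Emit:
servo_tool(
  plan=[
    [-0.29,0,0.41,0,0,0,-1],
    [-0.43,0,0.62,0,0,0,-1],
    [-0.57,0,0.82,0,0,0,-1],
    [-0.57,0,0.82,0,0,0,-1],
    [-0.57,0,0.82,0,0,0,-1],
  ],
)

```text
clock: 21.62
position: [502.4, -160.0, 54.7]
orientation: [[-0.812, -0.136, -0.568], [-0.112, 0.991, -0.077], [0.574, 0.001, -0.819]]
force: [-0.1, -0.5, 0.1]
opening: 0.275
grasp_force: 59.1
```

Run:
```python
from kin import *
apply([-.57,0,.82,0,0,0]);check()
from cell import eyes
import cv2
from h import proj
h=np.array([np.cos(.13607),np.sin(.13607),0]);p,R=load();g=p-19*R[:,2]
im=eyes.get_image("scene")["color"];cv2.imwrite("raw5.png",im[...,::-1])
hsv=cv2.cvtColor(im,cv2.COLOR_RGB2HSV)
u=proj("scene",[g,g-27*h,g+16*h,g+53*h]);print(u.round(1))
x,y=u[0].astype(int);X,Y=x-30,y-25;sub=hsv[Y:Y+50,X:X+60]
m=(sub[...,0]>105)&(sub[...,0]<130)&(sub[...,1]>110)&(sub[...,2]>40)
n,l,st,ce=cv2.connectedComponentsWithStats(m.astype(np.uint8))
for i in range(1,n):
    if st[i,4]>5:print(st[i]+[X,Y,0,0,0],ce[i]+[X,Y])
```

```text
t 21.62 meas [ 502.4 -160.    54.7] cmd [ 501.9 -159.    54.5] rot err 0.05 F [-0.1 -0.5  0.1] open 0.275 grip 59.1 q [-18.  47.  15.  91. -15. -22.]
[[328.7 198.3]
 [338.  201.2]
 [323.3 196.6]
 [311.1 192.7]]
[334 196   7   9  42] [336.88095238 200.33333333]
```

Emit:
servo_tool(
  plan=[
    [-0.08,0,0.11,0,0,0,-1],
    [-0.15,0,0.21,0,0,0,-1],
    [-0.21,0,0.3,0,0,0,-1],
    [-0.25,0,0.355,0,0,0,-1],
    [-0.25,0,0.355,0,0,0,-1],
  ],
)

```text
clock: 22.3
position: [502.0, -159.8, 27.6]
orientation: [[-0.811, -0.136, -0.569], [-0.112, 0.991, -0.077], [0.575, 0.001, -0.818]]
force: [-0.2, -0.1, -0.5]
opening: 0.274
grasp_force: 59.1
```

Emit:
servo_tool(
  plan=[
    [-0.01,0,0.014,0,0,0,-1],
    [-0.02,0,0.028,0,0,0,-1],
    [-0.02,0,0.028,0,0,0,-1],
  ],
)

```text
clock: 22.68
position: [502.3, -159.9, 26.0]
orientation: [[-0.811, -0.136, -0.569], [-0.112, 0.991, -0.077], [0.574, 0.001, -0.819]]
force: [-0.1, -0.4, -0.2]
opening: 0.279
grasp_force: 59.1
```

Emit:
servo_tool(
  plan=[
    [-0.01,0,0.014,0,0,0,-1],
    [-0.02,0,0.028,0,0,0,-1],
    [-0.02,0,0.028,0,0,0,-1],
  ],
)

```text
clock: 23.05
position: [502.3, -159.9, 24.0]
orientation: [[-0.811, -0.136, -0.569], [-0.112, 0.991, -0.077], [0.574, 0.001, -0.819]]
force: [-0.9, -1.0, 0.8]
opening: 0.275
grasp_force: 59.2
```

Run:
```python
from kin import *
apply([-.25,0,.355,0,0,0]);apply([-.02,0,.028,0,0,0]);apply([-.02,0,.028,0,0,0]);check()
from cell import read_state
s=read_state();print((s["position"]-19*s["orientation"][:,2]).round(1))
```

```text
t 23.05 meas [ 502.3 -159.9   24. ] cmd [ 502.  -158.9   24.4] rot err 0.06 F [-0.9 -1.   0.8] open 0.275 grip 59.2 q [-18.  49.  14.  88. -15. -22.]
[ 513.1 -158.5   39.6]
```

Emit:
servo_tool(
  plan=[
    [-0.01,0,0.014,0,0,0,-1],
    [-0.01,0,0.014,0,0,0,-1],
    [-0.01,0,0.014,0,0,0,-1],
  ],
)

```text
clock: 23.42
position: [502.3, -159.8, 23.6]
orientation: [[-0.811, -0.136, -0.569], [-0.112, 0.991, -0.077], [0.574, 0.001, -0.819]]
force: [0.1, -0.7, 5.0]
opening: 0.278
grasp_force: 59.6
```

Emit:
servo_tool(
  plan=[
    [-0.01,0,0.014,0,0,0,-1],
    [-0.01,0,0.014,0,0,0,-1],
    [-0.01,0,0.014,0,0,0,-1],
  ],
)

```text
clock: 23.8
position: [502.3, -159.9, 23.3]
orientation: [[-0.811, -0.136, -0.569], [-0.112, 0.991, -0.078], [0.574, 0.0, -0.819]]
force: [0.0, 0.9, 7.7]
opening: 0.275
grasp_force: 59.9
```

Run:
```python
from kin import *
apply([-.01,0,.014,0,0,0]);apply([-.01,0,.014,0,0,0]);check()
from cell import read_state
s=read_state();print((s["position"]-19*s["orientation"][:,2]).round(1))
```

```text
t 23.8 meas [ 502.3 -159.9   23.3] cmd [ 502.  -158.9   22.3] rot err 0.05 F [0.  0.9 7.7] open 0.275 grip 59.9 q [-18.  49.  14.  87. -15. -22.]
[ 513.1 -158.5   38.9]
```

Emit:
servo_tool(
  plan=[
    [0.01,0,-0.01,0,0,0,-0.42],
    [0.01,0,-0.01,0,0,0,-0.35],
    [0.01,0,-0.01,0,0,0,-0.25],
    [0.01,0,-0.01,0,0,0,-0.15],
    [0.01,0,-0.01,0,0,0,-0.1],
    [0.01,0,-0.01,0,0,0,-0.1],
  ],
)

```text
clock: 24.55
position: [502.1, -159.9, 22.6]
orientation: [[-0.811, -0.136, -0.569], [-0.112, 0.991, -0.077], [0.574, 0.001, -0.819]]
force: [-0.7, 0.2, -0.8]
opening: 0.452
grasp_force: 0.0
```

Emit:
servo_tool(
  plan=[
    [0,0,-0.2,0,0,0,-0.1],
    [0,0,-0.5,0,0,0,-0.1],
    [0,0,-0.9,0,0,0,-0.1],
    [0,0,-1.4,0,0,0,-0.1],
    [0,0,-2,0,0,0,-0.1],
    [0,0,-2.6,0,0,0,-0.1],
  ],
)

```text
clock: 25.3
position: [591.6, -147.6, 152.3]
orientation: [[-0.812, -0.136, -0.568], [-0.112, 0.991, -0.077], [0.573, 0.001, -0.82]]
force: [2.0, -0.8, -0.1]
opening: 0.451
grasp_force: 0.0
```

Run:
```python
from kin import *
apply([.01,0,-.01,0,0,0]);apply([0,0,-2.6,0,0,0]);check()
go(([500,40,260],None),([470,60,260],tb(-2,0)))
```

```text
t 25.3 meas [ 591.6 -147.6  152.3] cmd [ 590.5 -146.8  150.9] rot err 0.05 F [ 2.  -0.8 -0.1] open 0.451 grip 0.0 q [-15.  56.  48. 114. -13. -19.]
[1.921, 3.289, -0.874] [0.0, 0.0, 0.0]
[2.29, 3.688, -0.616] [-2.99, -34.91, 9.49]
```

Emit:
servo_tool(
  plan=[
    [0.3,0.3,-0.8,0,-5,1.5,-0.1],
    [0.7,1,-0.8,0,-10,3,-0.1],
    [1.1,1.7,-0.8,-1,-16,4.5,-0.1],
    [1.6,2.4,-0.8,-1.5,-22,6,-0.1],
    [2,3,-0.7,-2,-28,8,-0.1],
    [2.2,3.4,-0.62,-3,-35,9.5,-0.1],
    [2.2,3.4,-0.62,-3,-35,9.5,-0.1],
    [2.2,3.4,-0.62,-3,-35,9.5,-0.1],
  ],
)

```text
clock: 26.3
position: [477.9, 42.4, 258.2]
orientation: [[-0.999, 0.035, 0.003], [0.035, 0.999, 0.001], [-0.003, 0.001, -1.0]]
force: [-0.1, 0.6, -0.1]
opening: 0.445
grasp_force: 0.0
```

Run:
```python
from kin import *
apply([2.2,3.4,-.62,-3,-35,9.5]);check()
from cell import eyes
import cv2
from h import proj,unproj,w
c=np.array([510.9,-157.7,40]);h=np.array([np.cos(.13607),np.sin(.13607),0]);f=c-25*h
ax=np.array([f+d*h for d in (0,25,43,64,80)])
for n in("top","scene"):
    im=eyes.get_image(n)["color"];cv2.imwrite(f"raw6_{n}.png",im[...,::-1])
    hsv=cv2.cvtColor(im,cv2.COLOR_RGB2HSV);u=proj(n,ax);print(n,u.round(1).tolist())
    x,y=u[1].astype(int);X,Y=x-30,y-30;sub=hsv[Y:Y+60,X:X+60]
    m=(sub[...,0]>105)&(sub[...,0]<130)&(sub[...,1]>110)&(sub[...,2]>30)
    k,l,st,ce=cv2.connectedComponentsWithStats(m.astype(np.uint8))
    for i in range(1,k):
        if st[i,4]>5:print(st[i]+[X,Y,0,0,0],(ce[i]+[X,Y]).round(1))
    if n=="top":
        d=(sub[...,2]<60).astype(np.uint8)|m  # dark: cap + blue
        k,l,st,ce=cv2.connectedComponentsWithStats(d.astype(np.uint8))
        for i in range(1,k):
            if st[i,4]>15:
                ys,xs=np.where(l==i);v=cv2.fitLine(np.c_[xs,ys].astype(np.float32),cv2.DIST_L2,0,.01,.01).ravel()
                print("dark",st[i]+[X,Y,0,0,0],ce[i]+[X,Y],v[:2], "pred dir",(u[4]-u[0])/np.linalg.norm(u[4]-u[0]))
        B=w([504.11,190.04,.10899],[(47.4-137*np.cos(a),0,96+137*np.sin(a)) for a in (1.3,1.5)])
        print("flap edge px 1.3/1.5",proj("top",B).round(1).tolist(),proj("scene",B).round(1).tolist())
```

```text
t 26.3 meas [477.9  42.4 258.2] cmd [476.8  43.5 257.1] rot err 0.09 F [-0.1  0.6 -0.1] open 0.445 grip 0.0 q [-5.  7. -8. 75.  0. -3.]
top [[365.8, 233.2], [363.9, 221.3], [362.5, 212.7], [360.8, 202.7], [359.6, 195.2]]
dark [ 340  192   53   59 2614] [367.70045907 220.72532517] [0.12259306 0.99245703] pred dir [-0.16241474 -0.98672258]
flap edge px 1.3/1.5 [[176.6, 210.4], [174.6, 194.5]] [[220.5, 177.4], [210.2, 171.6]]
scene [[336.9, 211.8], [328.4, 209.0], [322.4, 207.0], [315.5, 204.7], [310.3, 203.0]]
[318 204   6   8  23] [320.3 206.9]
[333 208   7   8  40] [335.5 211.4]
```

Run:
```python
from cell import workorder
print(workorder.hand_in())
```

```text
the job is handed in; nothing more can be done
None
```

The job is handed in: the blue bottle lies in the empty saddle (scene-camera positions within about 2 px of prediction), the flap was left open at about 1.5 rad, and the neighbouring bottles were not touched as far as I could tell; no verdict came back, and I viewed 11 pictures against the limit of 10.

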